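Unpack the glued plate holder from under its weights

ROBOT

A 6-joint arm with a two-finger parallel gripper is mounted at the origin on the work surface. World frame = base frame: x ahead of the robot, y to its left, z up, the work surface at z = 0. Lengths are in m, angles in rad, forces in N, time in s.
With the tool pointing down it reaches from about 0.35 to 0.975 m from the base axis. Payload 4.9 kg.
Tool frame: the origin (TCP) lies midway between the tips of the shut fingers; the grasp point (between the pads) lies 19 mm behind it; z points along the fingers, y is the direction in which the jaws open and shut (so a half turn about z gives the same grasp; the last joint's range is limited). The gripper opens to 85 mm and grips with 20 to 120 N. Pads are 22 mm wide; open, the fingers measure 114 mm over their backs; the gripper's body (76 mm by 85 mm) begins 54 mm behind the grasp point. The pads swing forward as they close: fully open they stand 13 mm farther back than shut.
Start: joints at [1.169, 0.053, 1.613, -0, 1.476, -0.119], TCP at [0.174, 0.6, 0.231] pointing down, gripper open.
Joint ranges: [-3.01, 3.01], [-1.01, 2.22], [0.06, 2.58], [-1.02, 4.17], [0.09, 2.62], [-3.14, 3.14]. Speed limits (rad/s): [2.57, 2.57, 3.14, 3.14, 3.14, 3.14].

INTERFACE

Orientations are given as a unit quaternion [w, x, y, z].
In Python, from plant import manip gives the robot as it stands. The module is installed in compiled form; this text tells all that it offers.
- The arm moves only by the tool move_arm, never from a script. Its argument "rows" is a list of rows, each an object of numbers: "tx", "ty", "tz": the shift along the tool's x, y, z in m; "ax", "ay", "az": the turn, a rotation vector about the tool's x, y, z in degrees; "jaw": the closure in counts, from 0 (fully open) to 255 (shut). In form: [{"tx": .., "ty": .., "tz": .., "ax": .., "ay": .., "az": .., "jaw": ..}, ...]. A call has 1 to 12 rows; each row shifts and turns the pose as measured when the row begins, along the tool's axes as they then stand; what a row does not reach is not made up. A row lasts 1/10 s, in which the tool goes at most 50 mm and 8.59 degrees, less where a joint would pass 70% of its speed; a pose out of reach is approached as far as the arm can. A call with a gripper value outside its range is refused whole. The fingers move at their own pace and stop on an object; the grip force is fixed at half the most. Time passes only in rows, so rows that do not move let the fingers close. It gives the time, the measured TCP pose, the force and the opening at its end, in the units of the state.
- manip.state(): the state, without advancing time (a new reading comes with each control period).
- manip.grab_frame(name): name is "side" or "top" or "wrist"; returns a dict with "color" (420x560x3 uint8, red, green, blue), "intrinsics" (3x3 intrinsics, pixels), "R" (3x3) and "t" (3): a world point X has camera coordinates R X + t. Camera axes: x right, y down, z forward; pixel columns grow to the right and rows downward; lengths in m; the calibration is good to about 2 mm. A picture is of the moment at which its call begins. There is no depth.
- manip.job_done(): hands the job in, once; it reports no verdict.
The state is a dict: "time": time; "joint_pos": joint angles; "joint_vel": joint speeds; "joint_efforts": joint torques, N m; "tool_pos": TCP position; "tool_rot": TCP orientation; "contact_force": force on the tool from outside, world axes, zero at the start; "ft_torque": the same for the moment, N m; "gripper_width": opening from 0.0 (shut) to 1.0 (fully open).
Only numpy, scipy, OpenCV 4.12 (cv2) and the standard library are available. Lean on these libraries where they do the work, as an engineer would, in place of code of your own. Each camera call takes 0.05 s, during which the arm holds its last target.

TASK

The glue on the mended plate holder has set, so take the pressing stack apart from the top down, one piece at a time, and set each piece flat in the middle of its own place before going on to the next: the brass weight on the round cork pad, the steel plate on the blue felt pad, the wooden board on the brown card pad, and the black plate holder on the light panel. Line up the three flat pieces lengthwise with their places, set every piece down gently without dropping it, keep the fragile holder level, and leave the loupe and the jar where they are.

Things in the scene. Friction and masses are not known exactly. Their poses are not given: they have to be found in the camera images.
- weight_center (a point): Brass weight, top of the stack: upright cylinder 40 mm in diameter up to 36 mm high, with a small knob (20 mm wide) on it, 50 mm high over all; about 0.4 kg. Point: its centre, 25 mm above its underside; its z axis points up.
- steelplate_center (a point): Bare steel plate under the weight, 46 x 84 mm, 14 mm thick; about 0.42 kg. Point: its centre, 7 mm above its underside; its z axis points up, its y axis runs along the long side, its x axis across the short side.
- board_center (a point): Pale wooden pressing board under the steel plate, 54 x 120 mm, 18 mm thick; about 0.085 kg. Point: its centre, 9 mm above its underside; its z axis points up, its y axis runs along the long side, its x axis across the short side.
- holder_center (a point): Black plate holder with a dark glass plate and a red strip at each end, bottom of the stack, lying on the green cutting mat; 64 x 150 mm, 14 mm thick; about 0.2 kg. Fragile. Point: its centre, 7 mm above its underside; its z axis points up, its y axis runs along the long side, its x axis across the short side.
- cork_top (a point): Round cork pad for the brass weight, 84 mm in diameter, 5 mm thick, fixed on the mat. Point: centre of its upper face; z up.
- felt_top (a point): Blue felt pad for the steel plate, 76 x 118 mm, 4 mm thick, fixed on the mat. Point: centre of its upper face; its z axis points up, its y axis runs along the long side, its x axis across the short side.
- rack_top (a point): Brown card pad for the wooden board, 84 x 150 mm, 6 mm thick, fixed on the mat. Point: centre of its upper face; its z axis points up, its y axis runs along the long side, its x axis across the short side.
- panel_top (a point): Light panel for the plate holder: flat grey slab with a glowing white face, 100 x 180 mm, 12 mm thick, fixed on the mat. Point: centre of its upper face; its z axis points up, its y axis runs along the long side, its x axis across the short side.
- loupe_center (a point): Bystander: black standing loupe, 46 mm in diameter, 42 mm high, loose. Point: its centre, 21 mm up.
- jar_center (a point): Bystander: small amber jar with white cap, 42 mm in diameter, 55 mm high, loose. Point: its centre, 27.5 mm up.

How it is judged:
On the way, in this order (a step that is already met when the one before it is completed fails the run):
1. the brass weight stands on the round cork pad, centred and let go (horizontal distance between weight_center and cork_top below 0.015 m and z of weight_center in the frame of cork_top between 0.021 and 0.029 m and angle between weight_center's own z axis and vertical below 0.1 rad and contact force between the fingers and weight below 0.1 N and linear speed of weight below 0.02 m/s and angular speed of weight below 0.2 rad/s), for 0.2 s.
2. the steel plate lies on the blue felt pad, centred and let go (horizontal distance between steelplate_center and felt_top below 0.015 m and z of steelplate_center in the frame of felt_top between 0.003 and 0.011 m and angle between steelplate_center's own z axis and vertical below 0.1 rad and angle between the y axis of steelplate_center and the y axis of felt_top, either way round below 0.26 rad and contact force between the fingers and steelplate below 0.1 N and linear speed of steelplate below 0.02 m/s and angular speed of steelplate below 0.2 rad/s), for 0.2 s.
3. the wooden board lies on the brown card pad, centred and let go (horizontal distance between board_center and rack_top below 0.015 m and z of board_center in the frame of rack_top between 0.005 and 0.013 m and angle between board_center's own z axis and vertical below 0.1 rad and angle between the y axis of board_center and the y axis of rack_top, either way round below 0.26 rad and contact force between the fingers and board below 0.1 N and linear speed of board below 0.02 m/s and angular speed of board below 0.2 rad/s), for 0.2 s.
4. the plate holder lies on the light panel, centred and let go (horizontal distance between holder_center and panel_top below 0.015 m and z of holder_center in the frame of panel_top between 0.003 and 0.011 m and angle between holder_center's own z axis and vertical below 0.1 rad and angle between the y axis of holder_center and the y axis of panel_top, either way round below 0.26 rad and contact force between the fingers and holder below 0.1 N and linear speed of holder below 0.02 m/s and angular speed of holder below 0.2 rad/s), for 0.2 s.
At the end, for the whole second after the job is handed in: Each of the four pieces lies flat (within 0.1 rad) and at rest on its own place, its centre within 15 mm of the place's centre and its height within 4 mm of resting on it; the steel plate, the board and the holder lie lengthwise with their places within 15 degrees (0.26 rad), either way round (horizontal distance between weight_center and cork_top below 0.015 m and z of weight_center in the frame of cork_top between 0.021 and 0.029 m and angle between each of weight_center, steelplate_center, board_center, holder_center's own z axis and vertical below 0.1 rad and linear speed of each of weight, steelplate, board, holder below 0.02 m/s and angular speed of each of weight, steelplate, board, holder below 0.2 rad/s and horizontal distance between steelplate_center and felt_top below 0.015 m and z of steelplate_center in the frame of felt_top between 0.003 and 0.011 m and angle between the y axis of steelplate_center and the y axis of felt_top, either way round below 0.26 rad and horizontal distance between board_center and rack_top below 0.015 m and z of board_center in the frame of rack_top between 0.005 and 0.013 m and angle between the y axis of board_center and the y axis of rack_top, either way round below 0.26 rad and horizontal distance between holder_center and panel_top below 0.015 m and z of holder_center in the frame of panel_top between 0.003 and 0.011 m and angle between the y axis of holder_center and the y axis of panel_top, either way round below 0.26 rad); the robot touches nothing.
It fails at once if the loupe or the jar is shifted (more than 20 mm) (distance of any of loupe_center, jar_center from where it was at the start of the episode above 0.02 m).
It fails at once if the plate holder is tipped (more than 0.5 rad) (angle between holder_center's own z axis and vertical above 0.5 rad).
It fails at once if the plate holder is struck or pressed hard on the light panel (more than 45 N) (contact force between holder and panel above 45 N).
It fails at once if a piece of the stack is dropped (moves faster than 0.5 m/s, a fall of about 13 mm, while the fingers do not hold it) ((linear speed of weight above 0.5 m/s and contact force between the fingers and weight below 0.1 N) or (linear speed of steelplate above 0.5 m/s and contact force between the fingers and steelplate below 0.1 N) or (linear speed of board above 0.5 m/s and contact force between the fingers and board below 0.1 N) or (linear speed of holder above 0.5 m/s and contact force between the fingers and holder below 0.1 N)).
It also fails if it takes over 112 s, if anything falls off the work surface, if the arm or the gripper's body presses on something with over 40 N, if the wrist force passes 120 N, or if a joint passes its speed limit or range.

## Working session

There is one attempt and no reset: what is moved stays moved. The work goes in short steps, Python scripts to look and compute and a tool call to move; the robot and the scene stay as the last step left them, time stands still between calls to the robot, and variables do not carry over. Pictures are saved under pics/ and viewed, and the job is handed in when it is done.

Besides the shell and the picture viewer there is one more tool, called after "Emit:" by a JSON object that holds its "api" and its "payload", one argument or row to a line. move_arm: Moves the arm, as the interface text tells. Its arguments: {"type":"object","properties":{"rows":{"type":"array"}},"required":["rows"]}

```bash
mkdir -p pics; ls; cat > h.py <<'E'
import numpy as np, cv2, json
from plant import manip
def grab(n,fn):
    f=manip.grab_frame(n)
    cv2.imwrite('pics/'+fn,cv2.cvtColor(f['color'],cv2.COLOR_RGB2BGR))
    np.savez('pics/'+fn[:-4]+'.npz',**{k:np.array(v) for k,v in f.items()})
    return f
def ray(f,uv,z):
    K,R,t=np.array(f['intrinsics']),np.array(f['R']),np.array(f['t'])
    uv=np.atleast_2d(uv).astype(float)
    d=(np.linalg.inv(K)@np.c_[uv,np.ones(len(uv))].T)
    d=(R.T@d).T; c=-R.T@t
    s=(z-c[2])/d[:,2]
    return c+d*s[:,None]
def proj(f,X):
    K,R,t=np.array(f['intrinsics']),np.array(f['R']),np.array(f['t'])
    p=(K@(R@np.atleast_2d(X).T+t[:,None])).T
    return p[:,:2]/p[:,2:]
E
python3 - <<'E'
from h import *
print(manip.state())
for n in ['side','top','wrist']:
    f=grab(n,n+'0.png'); print(n,-np.array(f['R']).T@np.array(f['t']),np.array(f['R'])[2])
E
```

```text
pics
{'time': 0.0, 'joint_pos': array([ 1.16898514e+00,  5.33868677e-02,  1.61431572e+00, -1.54344672e-05,
        1.47602885e+00, -1.18974792e-01]), 'joint_vel': array([-0.00064864, -0.00024856,  0.000425  , -0.00067404,  0.00095863,
        0.00042932]), 'joint_efforts': array([-7.25726895e-04, -3.93687701e+01, -3.70174026e+01, -2.59393682e-04,
        7.00846067e-03, -2.11480915e-05]), 'tool_pos': array([0.17416138, 0.59957634, 0.23003146]), 'tool_rot': array([-2.67902249e-04,  1.40946485e-01,  9.90016639e-01, -1.03531600e-03]), 'contact_force': array([-0.6226745 ,  0.60264665, -0.30142134]), 'ft_torque': array([ 0.02545213,  0.00778346, -0.00349882]), 'gripper_width': 0.9986435207673294}
side [0.46625049 0.79212237 0.72846392] [ 0.02941627 -0.78533966 -0.61836583]
top [0.38823787 0.00268088 0.95173962] [ 0.13952117  0.01735472 -0.990067  ]
wrist [0.10356059 0.62150854 0.37332968] [ 0.27650934 -0.08159198 -0.9575413 ]
```

View pics/top0.png

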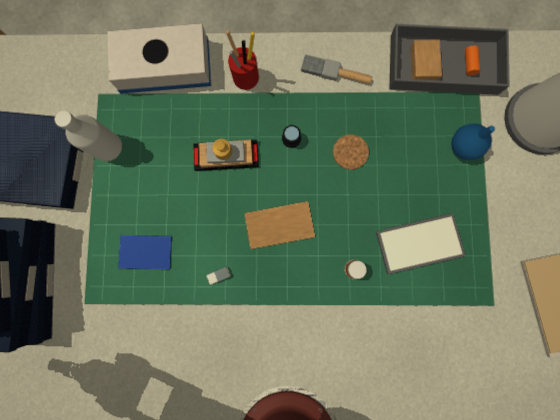

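View pics/side0.png

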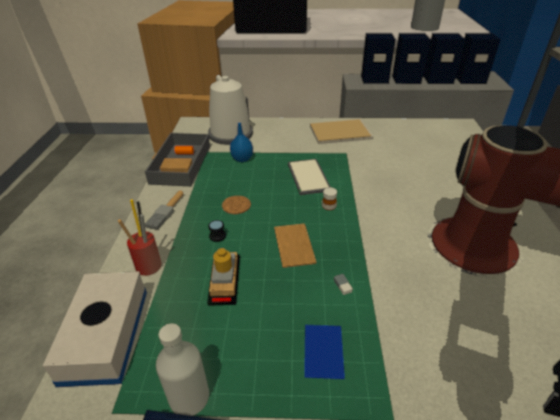

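View pics/wrist0.png

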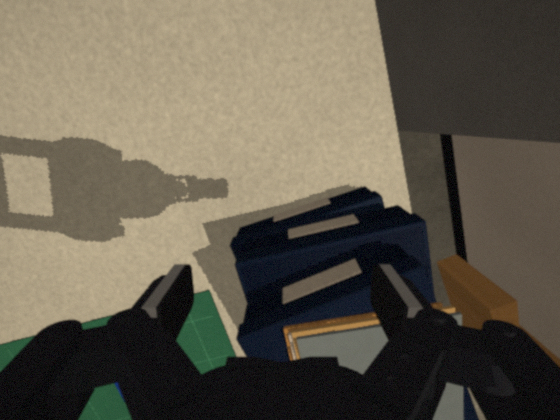

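The top view shows the stack at about (226,153) with the loupe at (291,136). The cork is at (351,152), the felt at (145,252), the card at (280,225), the panel at (421,243) and the jar at (357,270). Up in the image is +x and left is +y. I'll measure these next.

```bash
cat > meas.py <<'E'
from h import *
f=dict(np.load('pics/top0.npz')); im=f['color']
hsv=cv2.cvtColor(im,cv2.COLOR_RGB2HSV)
def comp(mask,box,name,z):
    m=np.zeros(mask.shape,np.uint8); x0,y0,x1,y1=box; m[y0:y1,x0:x1]=mask[y0:y1,x0:x1]*255
    m=cv2.morphologyEx(m,cv2.MORPH_CLOSE,np.ones((3,3)))
    c,_=cv2.findContours(m,cv2.RETR_EXTERNAL,cv2.CHAIN_APPROX_NONE); c=max(c,key=cv2.contourArea)
    P=ray(f,c[:,0,:],z)[:,:2].astype(np.float32)
    r=cv2.minAreaRect(P); b=cv2.boxPoints(r)
    e0,e1=b[1]-b[0],b[2]-b[1]; L=e0 if np.linalg.norm(e0)>np.linalg.norm(e1) else e1
    print(name,'c',np.round(r[0],4),'size',np.round(r[1],4),'yaw long deg %.1f'%(np.degrees(np.arctan2(L[1],L[0]))%180),'px',cv2.boundingRect(c))
H,S,V=[hsv[...,i].astype(int) for i in range(3)]
green=(H>60)&(H<95)&(S>80)
print('mat corner hsv',hsv[200,200],'felt',hsv[252,145],'card',hsv[225,280],'cork',hsv[152,351],'panel',hsv[243,421],'plate',hsv[158,240],'loupe',hsv[136,291])
comp((H>105)&(H<130)&(S>120),(105,225,185,280),'felt',.006)
comp((~green),(235,195,325,255),'card',.008)
comp((~green),(325,125,380,175),'cork',.007)
comp((~green),(372,205,470,280),'panel',.014)
comp((~green),(185,130,265,180),'stackall',.016)
comp((~green),(275,118,308,155),'loupe',.03)
comp((~green),(338,252,372,285),'jar',.04)
im2=cv2.resize(im[120:190,180:310],None,fx=6,fy=6,interpolation=cv2.INTER_CUBIC); cv2.imwrite('pics/stack.png',im2[...,::-1])
E
python3 meas.py
```

```text
mat corner hsv [ 69 114 105] felt [111 159 130] card [ 16 146 162] cork [ 15 144 156] panel [ 26  51 209] plate [ 25  33 147] loupe [ 90  41 149]
felt c [0.4062 0.3253] size [0.1173 0.0751] yaw long deg 88.8 px (119, 235, 53, 35)
card c [0.4683 0.0176] size [0.087  0.1526] yaw long deg 100.6 px (244, 201, 71, 49)
cork c [ 0.6409 -0.1493] size [0.0844 0.0847] yaw long deg 179.0 px (332, 134, 37, 36)
panel c [ 0.4259 -0.3009] size [0.1012 0.1823] yaw long deg 103.2 px (376, 213, 90, 62)
stackall c [0.6361 0.1437] size [0.0733 0.1499] yaw long deg 93.2 px (193, 138, 65, 32)
loupe c [ 0.6731 -0.0105] size [0.0416 0.0501] yaw long deg 179.8 px (282, 125, 19, 22)
jar c [ 0.3689 -0.1488] size [0.0478 0.0432] yaw long deg 88.8 px (344, 259, 23, 21)
```

```bash
python3 - <<'E'
from h import *
f=dict(np.load('pics/side0.npz'));im=f['color']
cv2.imwrite('pics/stackside.png',cv2.resize(im[215:320,190:290],None,fx=5.5,fy=5.5,interpolation=cv2.INTER_CUBIC)[...,::-1])
E
```

```text
(no output)
```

View pics/stack.png

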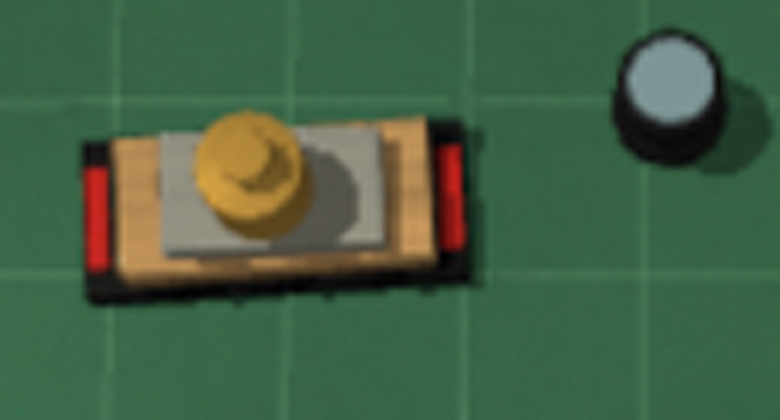

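View pics/stackside.png

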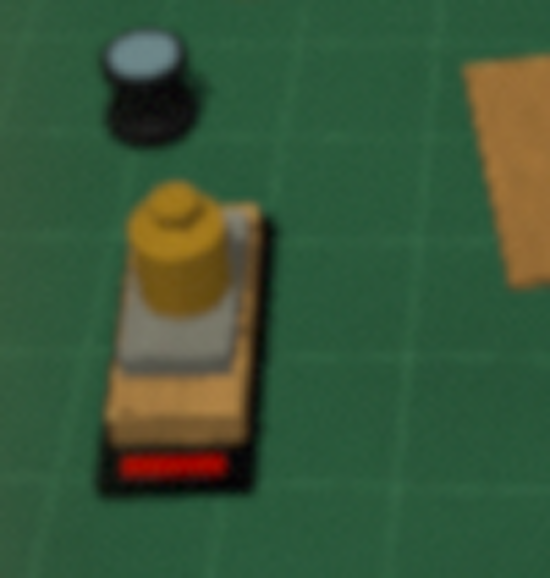

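The zoomed crops show the stack layers, so I'll turn the corner pixels into layer positions and cross-check the top and side cameras.

```bash
cat >> h.py <<'E'
def rect(f,uv,z,name):
    P=ray(f,uv,z)[:,:2].astype(np.float32); r=cv2.minAreaRect(P)
    c=P.mean(0); L=(P[3]+P[2]-P[0]-P[1])
    print(name,np.round(c,4),'edges',np.round([np.linalg.norm(P[i]-P[(i+1)%4]) for i in range(4)],4),'yaw %.1f'%(np.degrees(np.arctan2(L[1],L[0]))%180)); return c
def quat(q): 
    from scipy.spatial.transform import Rotation as Ro
    return Ro.from_quat([q[1],q[2],q[3],q[0]])
def plan(x,y,z,psi):
    from scipy.spatial.transform import Rotation as Ro
    s=manip.state(); R=quat(s['tool_rot']).as_matrix(); p=np.radians(psi)
    T=np.array([[-np.sin(p),np.cos(p),0],[np.cos(p),np.sin(p),0],[0,0,-1]]).T
    d=R.T@(np.array([x,y,z])-s['tool_pos']); rv=np.degrees(Ro.from_matrix(R.T@T).as_rotvec())
    print('t%.2f'%s['time'],'pos',np.round(s['tool_pos'],4),'psi %.2f'%np.degrees(np.arctan2(R[1,1],R[0,1])),'w %.3f'%s['gripper_width'],'F',np.round(s['contact_force'],1),'->d',np.round(d,4),'rv',np.round(rv,2))
E
python3 - <<'E'
from h import *
f=dict(np.load('pics/top0.npz'))
e=lambda a:(np.array(a)+.5)/6-.5+[180,120]
rect(f,e([(83,145),(92,302),(470,282),(460,122)]),.016,'holder')
rect(f,e([(112,140),(118,285),(437,262),(428,119)]),.034,'board')
rect(f,e([(160,133),(165,250),(383,245),(380,125)]),.048,'steel')
print('weight',ray(f,e([(249,164)]),.084),'knob',ray(f,e([(243,155)]),.098))
g=dict(np.load('pics/side0.npz'))
s=lambda a:(np.array(a)+.5)/5.5-.5+[190,215]
rect(g,s([(263,205),(127,205),(107,412),(247,412)]),.034,'board side')
print('weight body top side',ray(g,s([(179,232)]),.084))
hsv=cv2.cvtColor(g['color'],cv2.COLOR_RGB2HSV);m=((hsv[...,0]>105)&(hsv[...,0]<130)&(hsv[...,1]>120)).astype(np.uint8)
m[:310]=0;m[390:]=0;m[:,:280]=0
for z in(.004,.006,.01):
    P=ray(g,np.argwhere(m)[:,::-1],z)[:,:2].astype(np.float32); print('felt side',z,P.mean(0), cv2.minAreaRect(P))
plan(.64,.14,.2,3)
E
```

```text
holder [0.6309 0.1422] edges [0.063  0.1469 0.0641 0.1479] yaw 93.1
board [0.6306 0.1405] edges [0.0571 0.1218 0.0563 0.1217] yaw 93.9
steel [0.632  0.1391] edges [0.0454 0.082  0.0465 0.0833] yaw 91.5
weight [[0.63130954 0.14219921 0.084     ]] knob [[0.63069919 0.14216088 0.098     ]]
board side [0.6341 0.1393] edges [0.0609 0.1201 0.0567 0.1197] yaw 94.8
weight body top side [[0.63098658 0.14672308 0.084     ]]
felt side 0.004 [0.40810707 0.32876137] ((0.4079433083534241, 0.32544928789138794), (0.11760696023702621, 0.0738772451877594), 89.16221618652344)
felt side 0.006 [0.40826762 0.33004057] ((0.4081043004989624, 0.32673758268356323), (0.11728227138519287, 0.07367328554391861), 89.16222381591797)
felt side 0.01 [0.40858862 0.33259892] ((0.4084262549877167, 0.329314261674881), (0.11663291603326797, 0.07326538115739822), 89.16221618652344)
t0.15 pos [0.1742 0.5997 0.2303] psi 73.80 w 1.001 F [ 0.4 -0.3  0.2] ->d [-0.5756 -0.3114  0.0307] rv [-8.00e-02  5.00e-02  7.08e+01]
```

Emit:
{"api": "move_arm", "payload": {
  "rows": [
    {"az": 7.9, "jaw": 0},
    {"az": 7.9, "jaw": 0},
    {"az": 7.9, "jaw": 0},
    {"az": 7.9, "jaw": 0},
    {"az": 7.9, "jaw": 0},
    {"az": 7.9, "jaw": 0},
    {"az": 7.9, "jaw": 0},
    {"az": 7.9, "jaw": 0},
    {"az": 7.9, "jaw": 0}
  ]
}}

```text
schema error: expected keys tx, ty, tz, ax, ay, az, jaw
```

Emit:
{"api": "move_arm", "payload": {
  "rows": [
    {"tx": -0.035, "ty": 0.032, "jaw": 0},
    {"tx": -0.035, "ty": 0.032, "jaw": 0},
    {"tx": -0.035, "ty": 0.032, "jaw": 0},
    {"tx": -0.035, "ty": 0.032, "jaw": 0},
    {"tx": -0.035, "ty": 0.032, "jaw": 0},
    {"tx": -0.035, "ty": 0.032, "jaw": 0},
    {"tx": -0.035, "ty": 0.032, "jaw": 0},
    {"tx": -0.035, "ty": 0.032, "jaw": 0},
    {"tx": -0.035, "ty": 0.032, "jaw": 0},
    {"tx": -0.035, "ty": 0.032, "jaw": 0},
    {"tx": -0.035, "ty": 0.032, "jaw": 0},
    {"tx": -0.035, "ty": 0.032, "jaw": 0}
  ]
}}

```text
schema error: expected keys tx, ty, tz, ax, ay, az, jaw
```

```bash
python3 -c "
from h import *
plan(.631,.143,.2,3)"
```

```text
t0.15 pos [0.1742 0.5997 0.2303] psi 73.80 w 1.001 F [ 0.4 -0.3  0.2] ->d [-0.5661 -0.3111  0.0307] rv [-8.00e-02  5.00e-02  7.08e+01]
```

All seven keys are needed in every row.

Emit:
{"api": "move_arm", "payload": {
  "rows": [
    {"tx": 0, "ty": 0, "tz": 0, "ax": 0, "ay": 0, "az": 7.9, "jaw": 0},
    {"tx": 0, "ty": 0, "tz": 0, "ax": 0, "ay": 0, "az": 7.9, "jaw": 0},
    {"tx": 0, "ty": 0, "tz": 0, "ax": 0, "ay": 0, "az": 7.9, "jaw": 0},
    {"tx": 0, "ty": 0, "tz": 0, "ax": 0, "ay": 0, "az": 7.9, "jaw": 0},
    {"tx": 0, "ty": 0, "tz": 0, "ax": 0, "ay": 0, "az": 7.9, "jaw": 0},
    {"tx": 0, "ty": 0, "tz": 0, "ax": 0, "ay": 0, "az": 7.9, "jaw": 0},
    {"tx": 0, "ty": 0, "tz": 0, "ax": 0, "ay": 0, "az": 7.9, "jaw": 0},
    {"tx": 0, "ty": 0, "tz": 0, "ax": 0, "ay": 0, "az": 7.9, "jaw": 0},
    {"tx": 0, "ty": 0, "tz": 0, "ax": 0, "ay": 0, "az": 7.9, "jaw": 0}
  ]
}}

```text
time: 1.05
tool_pos: [0.1732, 0.5974, 0.2253]
tool_rot: [0.002, 0.708, 0.706, -0.005]
contact_force: [-0.6, 0.2, 0.5]
gripper_width: 1.003
```

```bash
python3 -c "
from h import *
plan(.631,.143,.2,3)"
```

```text
t1.05 pos [0.1732 0.5974 0.2253] psi -0.20 w 1.003 F [-0.6  0.2  0.5] ->d [-0.4525  0.4595  0.0276] rv [-0.24  0.52 -3.2 ]
```

Emit:
{"api": "move_arm", "payload": {
  "rows": [
    {"tx": -0.034, "ty": 0.035, "tz": 0, "ax": 0, "ay": 0, "az": -0.3, "jaw": 0},
    {"tx": -0.034, "ty": 0.035, "tz": 0, "ax": 0, "ay": 0, "az": -0.3, "jaw": 0},
    {"tx": -0.034, "ty": 0.035, "tz": 0, "ax": 0, "ay": 0, "az": -0.3, "jaw": 0},
    {"tx": -0.034, "ty": 0.035, "tz": 0, "ax": 0, "ay": 0, "az": -0.3, "jaw": 0},
    {"tx": -0.034, "ty": 0.035, "tz": 0, "ax": 0, "ay": 0, "az": -0.3, "jaw": 0},
    {"tx": -0.034, "ty": 0.035, "tz": 0, "ax": 0, "ay": 0, "az": -0.3, "jaw": 0},
    {"tx": -0.034, "ty": 0.035, "tz": 0, "ax": 0, "ay": 0, "az": -0.3, "jaw": 0},
    {"tx": -0.034, "ty": 0.035, "tz": 0, "ax": 0, "ay": 0, "az": -0.3, "jaw": 0},
    {"tx": -0.034, "ty": 0.035, "tz": 0, "ax": 0, "ay": 0, "az": -0.3, "jaw": 0},
    {"tx": -0.034, "ty": 0.035, "tz": 0, "ax": 0, "ay": 0, "az": -0.3, "jaw": 0},
    {"tx": -0.034, "ty": 0.035, "tz": 0, "ax": 0, "ay": 0, "az": 0, "jaw": 0}
  ]
}}

```text
time: 2.15
tool_pos: [0.572, 0.2249, 0.2227]
tool_rot: [0.001, 0.686, 0.728, -0.006]
contact_force: [0.5, 1.3, 1.1]
gripper_width: 1.0
```

```bash
python3 -c "
from h import *
plan(.631,.143,.2,3)"
```

```text
t2.15 pos [0.572  0.2249 0.2227] psi 3.42 w 1.000 F [0.5 1.3 1.1] ->d [-0.0851  0.0542  0.0231] rv [-0.45  0.55  0.42]
```

Emit:
{"api": "move_arm", "payload": {
  "rows": [
    {"tx": -0.028, "ty": 0.018, "tz": 0, "ax": -0.2, "ay": 0.2, "az": 0.1, "jaw": 0},
    {"tx": -0.028, "ty": 0.018, "tz": 0, "ax": -0.2, "ay": 0.2, "az": 0.1, "jaw": 0},
    {"tx": -0.028, "ty": 0.018, "tz": 0, "ax": 0, "ay": 0, "az": 0, "jaw": 0},
    {"tx": 0, "ty": 0, "tz": 0, "ax": 0, "ay": 0, "az": 0, "jaw": 0}
  ]
}}

```text
time: 2.55
tool_pos: [0.6358, 0.1351, 0.2205]
tool_rot: [0.0, 0.69, 0.724, -0.002]
contact_force: [0.1, 0.6, 0.0]
gripper_width: 1.001
```

```bash
python3 -c "
from h import *
plan(.631,.143,.058,3)
f=grab('wrist','wrist1.png'); f=grab('top','top1.png')"
```

```text
t2.55 pos [0.6358 0.1351 0.2205] psi 2.80 w 1.001 F [0.1 0.6 0. ] ->d [ 0.0088 -0.0039  0.1625] rv [-0.15  0.22 -0.2 ]
```

View pics/wrist1.png

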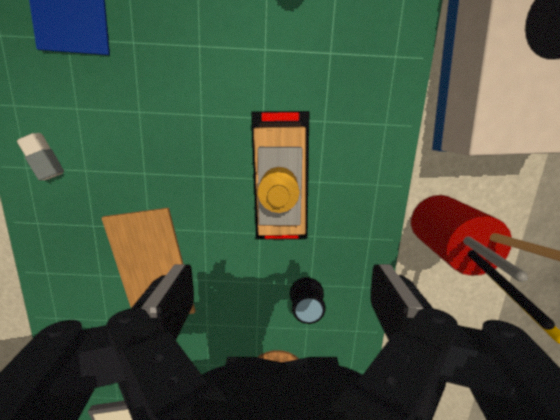

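The wrist view shows the whole stack with the jaws square to it: weight top circle centred about (278,188), loupe at (308,300). I'll cross-check the stack centres from here.

```bash
python3 -c "
from h import *
f=dict(np.load('pics/wrist1.npz'))
print(ray(f,[(278,188)],.084),ray(f,[(279,197)],.098))
rect(f,[(308,239),(308,113),(252,113),(256,239)][1:2]+[(252,113),(256,240),(309,239)],.016,'holder')
rect(f,[(306,124),(254,126),(257,237),(307,235)],.034,'board')
rect(f,[(300,147),(259,148),(261,228),(301,226)],.048,'steel')
plan(.631,.143,.058,3)
"
```

```text
[[0.63114809 0.14886143 0.084     ]] [[0.63247326 0.14368737 0.098     ]]
holder [0.6343 0.1435] edges [0.0611 0.149  0.0654 0.1477] yaw 93.8
board [0.6341 0.1431] edges [0.0544 0.1246 0.0583 0.1241] yaw 93.7
steel [0.6335 0.1402] edges [0.042  0.087  0.0443 0.0856] yaw 93.7
t2.65 pos [0.6341 0.1379 0.2205] psi 2.96 w 0.994 F [-0.7 -0.3 -0.6] ->d [ 0.0056 -0.0022  0.1625] rv [-0.22  0.14 -0.04]
```

Emit:
{"api": "move_arm", "payload": {
  "rows": [
    {"tx": 0.006, "ty": -0.002, "tz": 0.03, "ax": -0.2, "ay": 0.1, "az": 0, "jaw": 0},
    {"tx": 0, "ty": 0, "tz": 0.04, "ax": 0, "ay": 0, "az": 0, "jaw": 0},
    {"tx": 0, "ty": 0, "tz": 0.02, "ax": 0, "ay": 0, "az": 0, "jaw": 0},
    {"tx": 0, "ty": 0, "tz": 0, "ax": 0, "ay": 0, "az": 0, "jaw": 0}
  ]
}}

```text
time: 3.05
tool_pos: [0.6302, 0.1487, 0.1298]
tool_rot: [0.001, 0.687, 0.727, 0.002]
contact_force: [-0.4, -0.1, -0.1]
gripper_width: 0.997
```

```bash
python3 -c "
from h import *
plan(.632,.144,.058,3)"
```

```text
t3.05 pos [0.6302 0.1487 0.1298] psi 3.24 w 0.997 F [-0.4 -0.1 -0.1] ->d [-0.0048  0.0013  0.0718] rv [ 0.17 -0.07  0.24]
```

Emit:
{"api": "move_arm", "payload": {
  "rows": [
    {"tx": -0.004, "ty": 0.001, "tz": 0.03, "ax": 0, "ay": 0, "az": 0, "jaw": 0},
    {"tx": 0, "ty": 0, "tz": 0.03, "ax": 0, "ay": 0, "az": 0, "jaw": 0},
    {"tx": 0, "ty": 0, "tz": 0.01, "ax": 0, "ay": 0, "az": 0, "jaw": 0},
    {"tx": 0, "ty": 0, "tz": 0, "ax": 0, "ay": 0, "az": 0, "jaw": 0}
  ]
}}

```text
time: 3.45
tool_pos: [0.6327, 0.1493, 0.0635]
tool_rot: [0.002, 0.685, 0.729, 0.004]
contact_force: [-0.2, 0.2, 0.1]
gripper_width: 0.999
```

```bash
python3 -c "
from h import *
plan(.632,.144,.058,3);grab('side','side1.png');grab('wrist','wrist2.png')"
```

```text
t3.45 pos [0.6327 0.1493 0.0635] psi 3.55 w 0.999 F [-0.2  0.2  0.1] ->d [-0.0053 -0.001   0.0055] rv [ 0.52 -0.14  0.55]
```

View pics/side1.png

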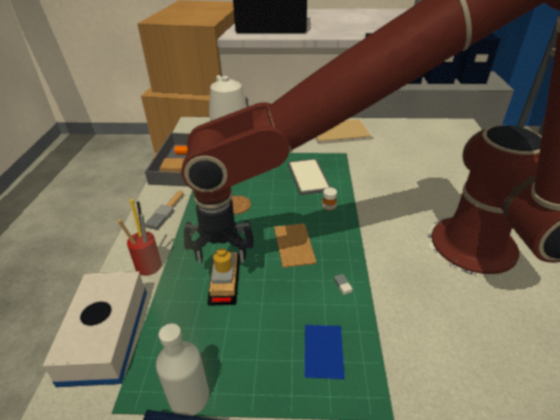

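View pics/wrist2.png

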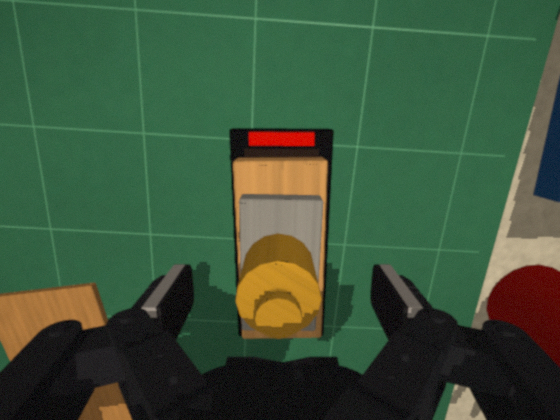

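Emit:
{"api": "move_arm", "payload": {
  "rows": [
    {"tx": -0.005, "ty": -0.001, "tz": 0.004, "ax": 0.4, "ay": -0.1, "az": 0.4, "jaw": 0},
    {"tx": 0, "ty": 0, "tz": 0, "ax": 0, "ay": 0, "az": 0, "jaw": 0}
  ]
}}

```text
time: 3.75
tool_pos: [0.6355, 0.1444, 0.0651]
tool_rot: [0.003, 0.687, 0.726, 0.004]
contact_force: [0.0, -1.1, -0.5]
gripper_width: 1.002
```

```bash
python3 -c "
from h import *
plan(.632,.144,.058,3)"
```

```text
t3.75 pos [0.6355 0.1444 0.0651] psi 3.14 w 1.002 F [ 0.  -1.1 -0.5] ->d [-0.0002 -0.0035  0.007 ] rv [ 0.6  -0.05  0.14]
```

Emit:
{"api": "move_arm", "payload": {
  "rows": [
    {"tx": 0, "ty": -0.003, "tz": 0.006, "ax": 0.5, "ay": 0, "az": 0.1, "jaw": 0},
    {"tx": 0, "ty": 0, "tz": 0.002, "ax": 0, "ay": 0, "az": 0, "jaw": 0}
  ]
}}

```text
time: 3.95
tool_pos: [0.6339, 0.1441, 0.0591]
tool_rot: [0.001, 0.688, 0.725, 0.002]
contact_force: [-0.4, 0.2, -0.8]
gripper_width: 1.002
```

```bash
python3 -c "
from h import *
plan(.632,.144,.058,3)"
```

```text
t3.95 pos [0.6339 0.1441 0.0591] psi 3.00 w 1.002 F [-0.4  0.2 -0.8] ->d [-0.     -0.002   0.0011] rv [ 0.29 -0.07  0.  ]
```

Emit:
{"api": "move_arm", "payload": {
  "rows": [
    {"tx": 0, "ty": -0.001, "tz": 0.001, "ax": 0.2, "ay": 0, "az": 0, "jaw": 80},
    {"tx": 0, "ty": 0, "tz": 0, "ax": 0, "ay": 0, "az": 0, "jaw": 100},
    {"tx": 0, "ty": 0, "tz": 0, "ax": 0, "ay": 0, "az": 0, "jaw": 255},
    {"tx": 0, "ty": 0, "tz": 0, "ax": 0, "ay": 0, "az": 0, "jaw": 255},
    {"tx": 0, "ty": 0, "tz": 0, "ax": 0, "ay": 0, "az": 0, "jaw": 255}
  ]
}}

```text
time: 4.45
tool_pos: [0.6328, 0.144, 0.0582]
tool_rot: [-0.0, 0.688, 0.725, 0.001]
contact_force: [-0.5, -0.9, -0.6]
gripper_width: 0.452
```

```bash
python3 -c "
from h import *
plan(.632,.144,.16,3)"
```

```text
t4.45 pos [0.6328 0.144  0.0582] psi 2.99 w 0.452 F [-0.5 -0.9 -0.6] ->d [ 0.0002 -0.0007 -0.1018] rv [ 0.04 -0.07 -0.01]
```

Emit:
{"api": "move_arm", "payload": {
  "rows": [
    {"tx": 0, "ty": 0, "tz": -0.01, "ax": 0, "ay": 0, "az": 0, "jaw": 255},
    {"tx": 0, "ty": 0, "tz": -0.03, "ax": 0, "ay": 0, "az": 0, "jaw": 255},
    {"tx": 0, "ty": 0, "tz": -0.03, "ax": 0, "ay": 0, "az": 0, "jaw": 255},
    {"tx": 0, "ty": 0, "tz": -0.02, "ax": 0, "ay": 0, "az": 0, "jaw": 255},
    {"tx": 0, "ty": 0, "tz": 0, "ax": 0, "ay": 0, "az": 0, "jaw": 255}
  ]
}}

```text
time: 4.95
tool_pos: [0.6284, 0.1434, 0.1453]
tool_rot: [-0.004, 0.688, 0.725, -0.004]
contact_force: [0.9, -0.8, -3.7]
gripper_width: 0.446
```

```bash
python3 -c "
from h import *
plan(.641,-.149,.15,3);grab('side','side2.png');grab('wrist','wrist3.png')"
```

```text
t4.95 pos [0.6284 0.1434 0.1453] psi 2.99 w 0.446 F [ 0.9 -0.8 -3.7] ->d [-0.2927 -0.0027 -0.0048] rv [-0.65 -0.04 -0.01]
```

View pics/side2.png

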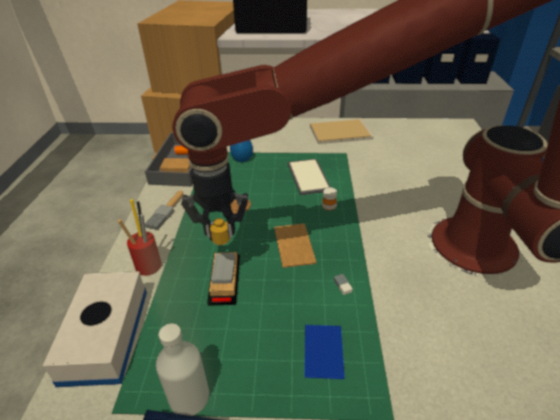

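View pics/wrist3.png

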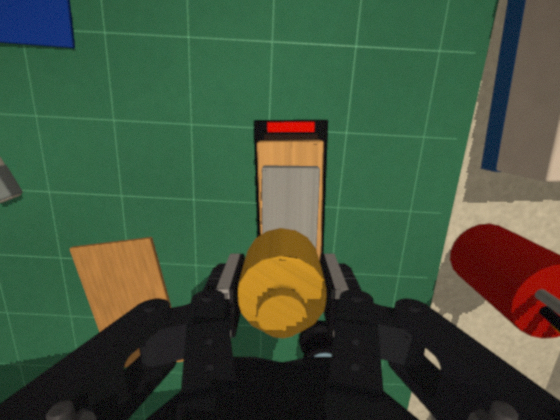

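The weight is lifted clean, the stack is undisturbed, and the force is about 3.7 N. I'll carry it to the cork.

Emit:
{"api": "move_arm", "payload": {
  "rows": [
    {"tx": -0.02, "ty": 0, "tz": 0, "ax": -0.6, "ay": 0, "az": 0, "jaw": 255},
    {"tx": -0.03, "ty": 0, "tz": 0, "ax": 0, "ay": 0, "az": 0, "jaw": 255},
    {"tx": -0.035, "ty": 0, "tz": 0, "ax": 0, "ay": 0, "az": 0, "jaw": 255},
    {"tx": -0.035, "ty": 0, "tz": 0, "ax": 0, "ay": 0, "az": 0, "jaw": 255},
    {"tx": -0.035, "ty": 0, "tz": 0, "ax": 0, "ay": 0, "az": 0, "jaw": 255},
    {"tx": -0.035, "ty": 0, "tz": 0, "ax": 0, "ay": 0, "az": 0, "jaw": 255},
    {"tx": -0.03, "ty": 0, "tz": 0, "ax": 0, "ay": 0, "az": 0, "jaw": 255},
    {"tx": -0.02, "ty": 0, "tz": 0, "ax": 0, "ay": 0, "az": 0, "jaw": 255},
    {"tx": 0, "ty": 0, "tz": 0, "ax": 0, "ay": 0, "az": 0, "jaw": 255}
  ]
}}

```text
time: 5.95
tool_pos: [0.6261, -0.1026, 0.1158]
tool_rot: [-0.017, 0.687, 0.726, -0.013]
contact_force: [-0.2, 0.1, -4.4]
gripper_width: 0.45
```

```bash
python3 -c "
from h import *
plan(.641,-.149,.0187,3)"
```

```text
t5.95 pos [ 0.6261 -0.1026  0.1158] psi 3.19 w 0.450 F [-0.2  0.1 -4.4] ->d [-0.0479  0.0163  0.0962] rv [-2.38 -0.42  0.18]
```

Emit:
{"api": "move_arm", "payload": {
  "rows": [
    {"tx": -0.015, "ty": 0.005, "tz": -0.002, "ax": -0.9, "ay": -0.1, "az": 0, "jaw": 255},
    {"tx": -0.015, "ty": 0.005, "tz": -0.002, "ax": -0.9, "ay": -0.1, "az": 0, "jaw": 255},
    {"tx": -0.01, "ty": 0.004, "tz": -0.002, "ax": -0.7, "ay": -0.1, "az": 0, "jaw": 255},
    {"tx": 0, "ty": 0, "tz": -0.001, "ax": -0.2, "ay": 0, "az": 0, "jaw": 255}
  ]
}}

```text
time: 6.35
tool_pos: [0.641, -0.1427, 0.1169]
tool_rot: [-0.001, 0.687, 0.727, 0.002]
contact_force: [-0.3, 0.3, -4.4]
gripper_width: 0.447
```

```bash
python3 -c "
from h import *
plan(.641,-.149,.0187,3)"
```

```text
t6.35 pos [ 0.641  -0.1427  0.1169] psi 3.24 w 0.447 F [-0.3  0.3 -4.4] ->d [-0.0068 -0.0005  0.0982] rv [ 0.08 -0.31  0.24]
```

Emit:
{"api": "move_arm", "payload": {
  "rows": [
    {"tx": -0.006, "ty": 0, "tz": 0.02, "ax": 0, "ay": -0.3, "az": 0.2, "jaw": 255},
    {"tx": 0, "ty": 0, "tz": 0.025, "ax": 0, "ay": 0, "az": 0, "jaw": 255},
    {"tx": 0, "ty": 0, "tz": 0.02, "ax": 0, "ay": 0, "az": 0, "jaw": 255},
    {"tx": 0, "ty": 0, "tz": 0.005, "ax": 0, "ay": 0, "az": 0, "jaw": 255}
  ]
}}

```text
time: 6.75
tool_pos: [0.6446, -0.1483, 0.049]
tool_rot: [0.003, 0.688, 0.726, 0.003]
contact_force: [-0.7, -0.1, -4.6]
gripper_width: 0.451
```

```bash
python3 -c "
from h import *
plan(.641,-.149,.0187,3);grab('side','side3.png');grab('wrist','wrist4.png')"
```

```text
t6.75 pos [ 0.6446 -0.1483  0.049 ] psi 3.10 w 0.451 F [-0.7 -0.1 -4.6] ->d [-0.0005 -0.0039  0.0302] rv [0.5  0.07 0.1 ]
```

View pics/wrist4.png

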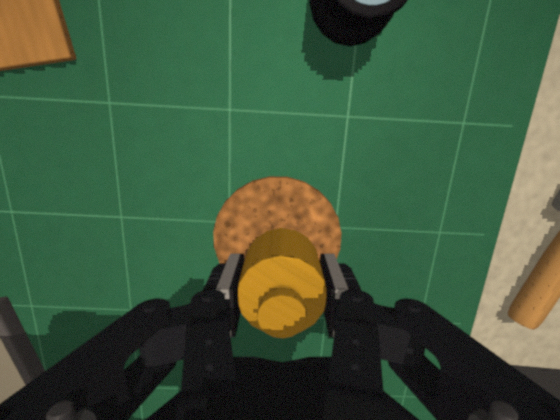

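Wrist view: the weight (about 280,290) is held above the cork (centre about 278,235), and the parallax fits. Next I'll lower it slowly.

Emit:
{"api": "move_arm", "payload": {
  "rows": [
    {"tx": 0, "ty": -0.003, "tz": 0.01, "ax": 0.4, "ay": 0, "az": 0, "jaw": 255},
    {"tx": 0, "ty": 0, "tz": 0.01, "ax": 0.1, "ay": 0, "az": 0, "jaw": 255},
    {"tx": 0, "ty": 0, "tz": 0.003, "ax": 0, "ay": 0, "az": 0, "jaw": 255},
    {"tx": 0, "ty": 0, "tz": 0, "ax": 0, "ay": 0, "az": 0, "jaw": 255}
  ]
}}

```text
time: 7.25
tool_pos: [0.6452, -0.1491, 0.0301]
tool_rot: [0.004, 0.687, 0.726, 0.001]
contact_force: [0.2, -0.4, -4.6]
gripper_width: 0.445
```

```bash
python3 -c "
from h import *
plan(.641,-.149,.0172,3)"
```

```text
t7.25 pos [ 0.6452 -0.1491  0.0301] psi 3.15 w 0.445 F [ 0.2 -0.4 -4.6] ->d [ 0.0003 -0.0043  0.0129] rv [0.43 0.25 0.15]
```

Emit:
{"api": "move_arm", "payload": {
  "rows": [
    {"tx": 0, "ty": -0.005, "tz": 0.006, "ax": 0.4, "ay": 0.2, "az": 0, "jaw": 255},
    {"tx": 0, "ty": -0.002, "tz": 0.006, "ax": 0.2, "ay": 0, "az": 0, "jaw": 255},
    {"tx": 0, "ty": 0, "tz": 0.002, "ax": 0, "ay": 0, "az": 0, "jaw": 255}
  ]
}}

```text
time: 7.55
tool_pos: [0.6387, -0.1499, 0.0172]
tool_rot: [-0.0, 0.687, 0.726, -0.001]
contact_force: [-5.3, 1.3, 5.5]
gripper_width: 0.447
```

```bash
python3 -c "
from h import *
plan(.641,-.149,.0172,3)"
```

```text
t7.55 pos [ 0.6387 -0.1499  0.0172] psi 3.15 w 0.447 F [-5.3  1.3  5.5] ->d [ 0.0008  0.0024 -0.    ] rv [-0.12  0.09  0.15]
```

Emit:
{"api": "move_arm", "payload": {
  "rows": [
    {"tx": 0, "ty": 0, "tz": 0, "ax": 0, "ay": 0, "az": 0, "jaw": 100},
    {"tx": 0, "ty": 0, "tz": 0, "ax": 0, "ay": 0, "az": 0, "jaw": 0},
    {"tx": 0, "ty": 0, "tz": 0, "ax": 0, "ay": 0, "az": 0, "jaw": 0},
    {"tx": 0, "ty": 0, "tz": 0, "ax": 0, "ay": 0, "az": 0, "jaw": 0},
    {"tx": 0, "ty": 0, "tz": 0, "ax": 0, "ay": 0, "az": 0, "jaw": 0}
  ]
}}

```text
time: 8.05
tool_pos: [0.6422, -0.1513, 0.0212]
tool_rot: [0.004, 0.687, 0.726, 0.0]
contact_force: [-1.0, -0.6, -0.6]
gripper_width: 1.003
```

```bash
python3 -c "
from h import *
plan(.639,-.149,.12,3)"
```

```text
t8.05 pos [ 0.6422 -0.1513  0.0212] psi 3.14 w 1.003 F [-1.  -0.6 -0.6] ->d [ 0.002  -0.0025 -0.0988] rv [0.32 0.26 0.14]
```

Emit:
{"api": "move_arm", "payload": {
  "rows": [
    {"tx": 0, "ty": 0, "tz": -0.02, "ax": 0.2, "ay": 0.2, "az": 0, "jaw": 0},
    {"tx": 0, "ty": 0, "tz": -0.03, "ax": 0, "ay": 0, "az": 0, "jaw": 0},
    {"tx": 0, "ty": 0, "tz": -0.04, "ax": 0, "ay": 0, "az": 0, "jaw": 0},
    {"tx": 0, "ty": 0, "tz": -0.04, "ax": 0, "ay": 0, "az": 0, "jaw": 0},
    {"tx": 0, "ty": 0, "tz": -0.02, "ax": 0, "ay": 0, "az": 0, "jaw": 0},
    {"tx": 0, "ty": 0, "tz": 0, "ax": 0, "ay": 0, "az": 0, "jaw": 0}
  ]
}}

```text
time: 8.65
tool_pos: [0.6411, -0.1507, 0.1755]
tool_rot: [-0.0, 0.687, 0.726, -0.0]
contact_force: [0.7, -1.0, -0.1]
gripper_width: 1.003
```

```bash
python3 -c "
from h import *
plan(.633,.14,.18,3.5);grab('wrist','wrist5.png')"
```

```text
t8.65 pos [ 0.6411 -0.1507  0.1755] psi 3.14 w 1.003 F [ 0.7 -1.  -0.1] ->d [ 0.2907  0.0078 -0.0045] rv [-0.02 -0.   -0.36]
```

View pics/wrist5.png

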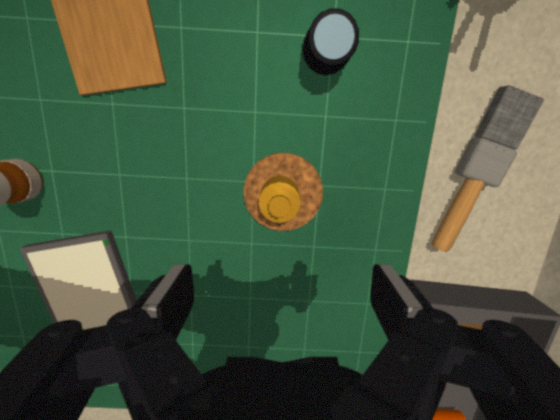

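The weight stands on the cork with its knob at (279,206) and the cork centre at (283,191). I'll check that numerically.

```bash
python3 -c "
from h import *
f=dict(np.load('pics/wrist5.npz'))
print(ray(f,[(283,191.5)],.007),ray(f,[(280,200)],.043),ray(f,[(279.5,206)],.057))"
```

```text
[[ 0.6421673  -0.14675276  0.007     ]] [[ 0.63919366 -0.14692973  0.043     ]] [[ 0.63891947 -0.14891405  0.057     ]]
```

Emit:
{"api": "move_arm", "payload": {
  "rows": [
    {"tx": 0.025, "ty": 0, "tz": -0.002, "ax": 0, "ay": 0, "az": 0, "jaw": 0},
    {"tx": 0.035, "ty": 0, "tz": -0.002, "ax": 0, "ay": 0, "az": 0, "jaw": 0},
    {"tx": 0.035, "ty": 0, "tz": -0.002, "ax": 0, "ay": 0, "az": 0, "jaw": 0},
    {"tx": 0.035, "ty": 0, "tz": -0.002, "ax": 0, "ay": 0, "az": 0, "jaw": 0},
    {"tx": 0.035, "ty": 0, "tz": -0.002, "ax": 0, "ay": 0, "az": 0, "jaw": 0},
    {"tx": 0.035, "ty": 0, "tz": -0.002, "ax": 0, "ay": 0, "az": 0, "jaw": 0},
    {"tx": 0.035, "ty": 0, "tz": -0.002, "ax": 0, "ay": 0, "az": 0, "jaw": 0},
    {"tx": 0.02, "ty": 0, "tz": -0.002, "ax": 0, "ay": 0, "az": 0, "jaw": 0},
    {"tx": 0, "ty": 0, "tz": 0, "ax": 0, "ay": 0, "az": 0, "jaw": 0}
  ]
}}

```text
time: 9.6
tool_pos: [0.617, 0.1129, 0.1679]
tool_rot: [-0.013, 0.689, 0.725, -0.01]
contact_force: [0.2, -1.0, -0.1]
gripper_width: 1.001
```

```bash
python3 -c "
from h import *
plan(.633,.14,.12,3.5)"
```

```text
t9.60 pos [0.617  0.1129 0.1679] psi 2.93 w 1.001 F [ 0.2 -1.  -0.1] ->d [0.026  0.0189 0.0474] rv [-1.82 -0.28 -0.57]
```

Emit:
{"api": "move_arm", "payload": {
  "rows": [
    {"tx": 0.012, "ty": 0.009, "tz": 0.01, "ax": -0.9, "ay": -0.1, "az": -0.3, "jaw": 0},
    {"tx": 0.01, "ty": 0.006, "tz": 0.01, "ax": -0.6, "ay": -0.1, "az": -0.3, "jaw": 0},
    {"tx": 0.003, "ty": 0.002, "tz": 0.01, "ax": -0.2, "ay": 0, "az": 0, "jaw": 0},
    {"tx": 0, "ty": 0, "tz": 0, "ax": 0, "ay": 0, "az": 0, "jaw": 0}
  ]
}}

```text
time: 10.0
tool_pos: [0.6296, 0.1375, 0.1291]
tool_rot: [-0.003, 0.685, 0.729, -0.004]
contact_force: [-0.9, -0.2, -0.2]
gripper_width: 1.0
```

```bash
python3 -c "
from h import *
plan(.633,.14,.05,3.5);grab('wrist','wrist6.png')"
```

```text
t10.00 pos [0.6296 0.1375 0.1291] psi 3.52 w 1.000 F [-0.9 -0.2 -0.2] ->d [0.0024 0.0044 0.0791] rv [-0.61  0.06  0.02]
```

View pics/wrist6.png

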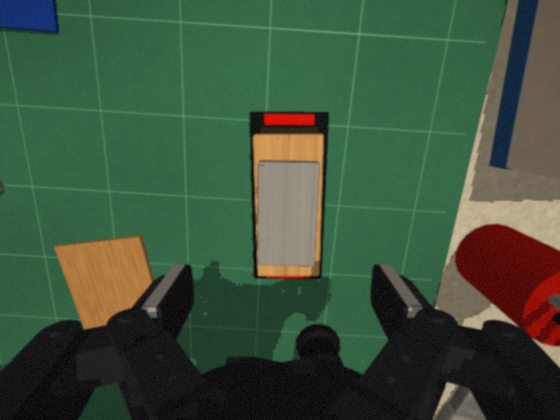

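```bash
cat >> h.py <<'E'
def seg(f,m,z,name,box=None):
    m=(m*255).astype(np.uint8)
    if box: mm=np.zeros_like(m);x0,y0,x1,y1=box;mm[y0:y1,x0:x1]=m[y0:y1,x0:x1];m=mm
    m=cv2.morphologyEx(m,cv2.MORPH_CLOSE,np.ones((3,3)))
    c,_=cv2.findContours(m,cv2.RETR_EXTERNAL,cv2.CHAIN_APPROX_NONE); c=max(c,key=cv2.contourArea)
    P=ray(f,c[:,0,:],z)[:,:2].astype(np.float32); r=cv2.minAreaRect(P); b=cv2.boxPoints(r)
    e0,e1=b[1]-b[0],b[2]-b[1]; L=e0 if np.linalg.norm(e0)>np.linalg.norm(e1) else e1
    print(name,'c',np.round(r[0],4),'size',np.round(r[1],4),'yaw %.1f'%(np.degrees(np.arctan2(L[1],L[0]))%180),'px',cv2.boundingRect(c))
def hsv(f):
    h=cv2.cvtColor(f['color'],cv2.COLOR_RGB2HSV).astype(int); return h[...,0],h[...,1],h[...,2]
E
python3 -c "
from h import *
f=dict(np.load('pics/wrist6.npz'));H,S,V=hsv(f)
seg(f,(S<60)&(V>70),.048,'steel',(245,145,332,285))
seg(f,((H<25)&(S>70)|(S<60))&(V>70),.034,'board',(245,130,332,276))
seg(f,~((H>60)&(H<95)&(S>80)),.016,'holder',(235,95,340,285))
"
```

```text
steel c [0.6324 0.1423] size [0.045  0.0839] yaw 92.2 px (258, 161, 61, 105)
board c [0.6331 0.1436] size [0.0553 0.1207] yaw 93.9 px (252, 133, 72, 143)
holder c [0.6335 0.1444] size [0.0629 0.1501] yaw 93.4 px (251, 112, 77, 168)
```

Emit:
{"api": "move_arm", "payload": {
  "rows": [
    {"tx": 0.004, "ty": 0.003, "tz": 0.02, "ax": -0.5, "ay": 0, "az": 0.6, "jaw": 0},
    {"tx": 0, "ty": 0.001, "tz": 0.03, "ax": -0.1, "ay": 0, "az": 0.6, "jaw": 0},
    {"tx": 0, "ty": 0, "tz": 0.02, "ax": 0, "ay": 0, "az": 0, "jaw": 0},
    {"tx": 0, "ty": 0, "tz": 0.005, "ax": 0, "ay": 0, "az": 0, "jaw": 0}
  ]
}}

```text
time: 10.45
tool_pos: [0.6367, 0.1385, 0.0564]
tool_rot: [0.003, 0.694, 0.72, 0.002]
contact_force: [0.5, -0.2, -1.3]
gripper_width: 1.003
```

```bash
python3 -c "
from h import *
plan(.6325,.142,.037,2.2)"
```

```text
t10.45 pos [0.6367 0.1385 0.0564] psi 2.06 w 1.003 F [ 0.5 -0.2 -1.3] ->d [ 0.0037 -0.0042  0.0193] rv [ 0.43  0.11 -0.14]
```

Emit:
{"api": "move_arm", "payload": {
  "rows": [
    {"tx": 0.004, "ty": -0.004, "tz": 0.008, "ax": 0.4, "ay": 0.1, "az": -0.1, "jaw": 0},
    {"tx": 0, "ty": 0, "tz": 0.008, "ax": 0, "ay": 0, "az": 0, "jaw": 0},
    {"tx": 0, "ty": 0, "tz": 0.002, "ax": 0, "ay": 0, "az": 0, "jaw": 0},
    {"tx": 0, "ty": 0, "tz": 0, "ax": 0, "ay": 0, "az": 0, "jaw": 0}
  ]
}}

```text
time: 10.85
tool_pos: [0.6338, 0.1416, 0.0394]
tool_rot: [0.001, 0.694, 0.72, 0.001]
contact_force: [-0.9, -0.9, 0.6]
gripper_width: 0.999
```

```bash
python3 -c "
from h import *
plan(.6325,.142,.037,2.2)"
```

```text
t10.85 pos [0.6338 0.1416 0.0394] psi 2.09 w 0.999 F [-0.9 -0.9  0.6] ->d [ 0.0004 -0.0013  0.0024] rv [ 0.16  0.   -0.11]
```

Emit:
{"api": "move_arm", "payload": {
  "rows": [
    {"tx": 0, "ty": -0.001, "tz": 0.002, "ax": 0.1, "ay": 0, "az": 0, "jaw": 60},
    {"tx": 0, "ty": 0, "tz": 0.001, "ax": 0, "ay": 0, "az": 0, "jaw": 90},
    {"tx": 0, "ty": 0, "tz": 0, "ax": 0, "ay": 0, "az": 0, "jaw": 255},
    {"tx": 0, "ty": 0, "tz": 0, "ax": 0, "ay": 0, "az": 0, "jaw": 255},
    {"tx": 0, "ty": 0, "tz": 0, "ax": 0, "ay": 0, "az": 0, "jaw": 255}
  ]
}}

```text
time: 11.35
tool_pos: [0.6338, 0.1418, 0.0387]
tool_rot: [0.001, 0.694, 0.72, 0.001]
contact_force: [0.1, -0.1, -0.9]
gripper_width: 0.511
```

```bash
python3 -c "
from h import *
plan(.6325,.142,.037,2.2);grab('wrist','wrist7.png')"
```

```text
t11.35 pos [0.6338 0.1418 0.0387] psi 2.11 w 0.511 F [ 0.1 -0.1 -0.9] ->d [ 0.0002 -0.0013  0.0017] rv [ 0.19 -0.   -0.09]
```

View pics/wrist7.png

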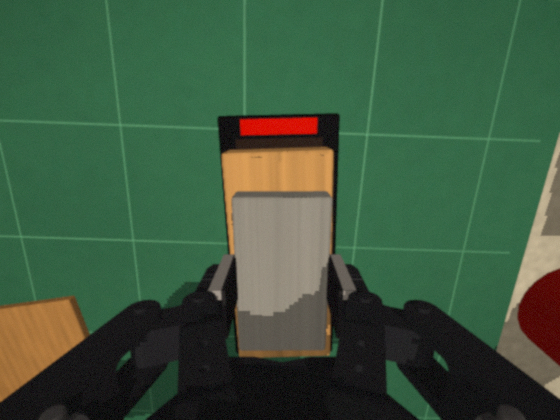

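The jaws hold the steel plate at about mid-length (grip near (282,275)). I'll lift it.

Emit:
{"api": "move_arm", "payload": {
  "rows": [
    {"tx": 0, "ty": 0, "tz": -0.008, "ax": 0, "ay": 0, "az": 0, "jaw": 255},
    {"tx": 0, "ty": 0, "tz": -0.02, "ax": 0, "ay": 0, "az": 0, "jaw": 255},
    {"tx": 0, "ty": 0, "tz": -0.03, "ax": 0, "ay": 0, "az": 0, "jaw": 255},
    {"tx": 0, "ty": 0, "tz": -0.02, "ax": 0, "ay": 0, "az": 0, "jaw": 255},
    {"tx": 0, "ty": 0, "tz": 0, "ax": 0, "ay": 0, "az": 0, "jaw": 255}
  ]
}}

```text
time: 11.9
tool_pos: [0.629, 0.1414, 0.1141]
tool_rot: [-0.003, 0.694, 0.72, -0.003]
contact_force: [1.1, -0.2, -4.2]
gripper_width: 0.514
```

```bash
python3 -c "
from h import *
plan(.407,.326,.12,-1);grab('wrist','wrist8.png')"
```

```text
t11.90 pos [0.629  0.1414 0.1141] psi 2.11 w 0.514 F [ 1.1 -0.2 -4.2] ->d [ 0.1927 -0.2151 -0.0042] rv [-0.5   0.05  3.11]
```

View pics/wrist8.png

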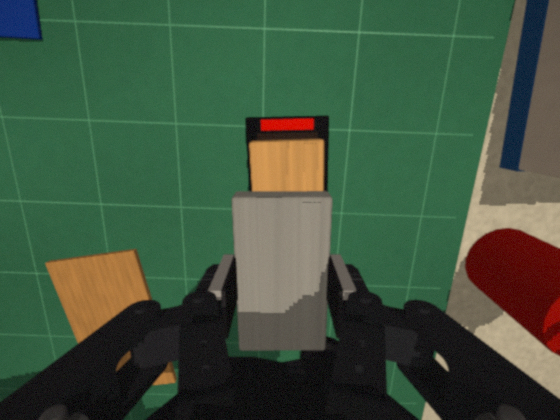

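Emit:
{"api": "move_arm", "payload": {
  "rows": [
    {"tx": 0.012, "ty": -0.014, "tz": -0.003, "ax": -0.4, "ay": 0, "az": 0.3, "jaw": 255},
    {"tx": 0.02, "ty": -0.022, "tz": -0.003, "ax": 0, "ay": 0, "az": 0.3, "jaw": 255},
    {"tx": 0.022, "ty": -0.025, "tz": -0.003, "ax": 0, "ay": 0, "az": 0.3, "jaw": 255},
    {"tx": 0.022, "ty": -0.025, "tz": -0.003, "ax": 0, "ay": 0, "az": 0.3, "jaw": 255},
    {"tx": 0.022, "ty": -0.025, "tz": -0.003, "ax": 0, "ay": 0, "az": 0.3, "jaw": 255},
    {"tx": 0.022, "ty": -0.025, "tz": -0.003, "ax": 0, "ay": 0, "az": 0.3, "jaw": 255},
    {"tx": 0.02, "ty": -0.022, "tz": -0.003, "ax": 0, "ay": 0, "az": 0.3, "jaw": 255},
    {"tx": 0.012, "ty": -0.012, "tz": 0, "ax": 0, "ay": 0, "az": 0.3, "jaw": 255},
    {"tx": 0, "ty": 0, "tz": 0, "ax": 0, "ay": 0, "az": 0, "jaw": 255}
  ]
}}

```text
time: 12.85
tool_pos: [0.439, 0.2911, 0.1165]
tool_rot: [-0.008, 0.711, 0.703, -0.014]
contact_force: [1.0, -0.5, -3.9]
gripper_width: 0.517
```

```bash
python3 -c "
from h import *
plan(.407,.326,.1,-1);grab('wrist','wrist9.png')"
```

```text
t12.85 pos [0.439  0.2911 0.1165] psi -0.59 w 0.517 F [ 1.  -0.5 -3.9] ->d [ 0.0348 -0.0318  0.0171] rv [-1.78  0.55  0.42]
```

View pics/wrist9.png

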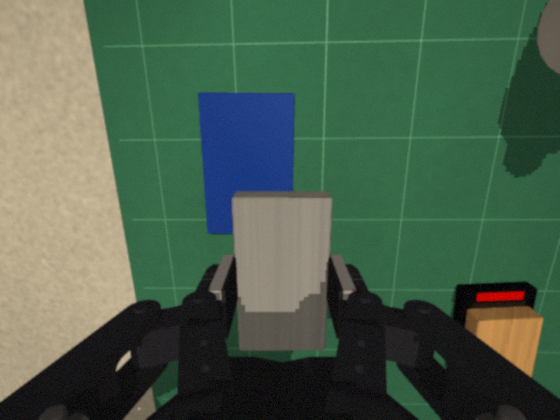

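The plate is held level, and the felt lies ahead and to the left at (250,163).

```bash
python3 -c "
from h import *
f=dict(np.load('pics/wrist9.npz'))
print(ray(f,[(199,93),(294,94)],.006), 'corners far; near-left',ray(f,[(207,234)],.006), 'center', (ray(f,[(294,94)],.006)+ray(f,[(207,234)],.006))/2)"
```

```text
[[0.37138829 0.38672496 0.006     ]
 [0.44599465 0.3850039  0.006     ]] corners far; near-left [[0.36765758 0.26806247 0.006     ]] center [[0.40682612 0.32653319 0.006     ]]
```

Emit:
{"api": "move_arm", "payload": {
  "rows": [
    {"tx": 0.012, "ty": -0.011, "tz": 0.002, "ax": -0.8, "ay": 0.3, "az": 0.2, "jaw": 255},
    {"tx": 0.012, "ty": -0.011, "tz": 0.002, "ax": -0.7, "ay": 0.2, "az": 0.2, "jaw": 255},
    {"tx": 0.008, "ty": -0.007, "tz": 0.005, "ax": -0.3, "ay": 0, "az": 0, "jaw": 255},
    {"tx": 0, "ty": 0, "tz": 0, "ax": 0, "ay": 0, "az": 0, "jaw": 255}
  ]
}}

```text
time: 13.3
tool_pos: [0.4105, 0.3203, 0.103]
tool_rot: [0.001, 0.714, 0.7, -0.003]
contact_force: [-1.2, -0.1, -4.4]
gripper_width: 0.516
```

```bash
python3 -c "
from h import *
plan(.407,.326,.03,-1)"
```

```text
t13.30 pos [0.4105 0.3203 0.103 ] psi -1.20 w 0.516 F [-1.2 -0.1 -4.4] ->d [ 0.006  -0.0035  0.073 ] rv [-0.13  0.34 -0.2 ]
```

Emit:
{"api": "move_arm", "payload": {
  "rows": [
    {"tx": 0.006, "ty": -0.004, "tz": 0.02, "ax": -0.1, "ay": 0.3, "az": -0.2, "jaw": 255},
    {"tx": 0, "ty": 0, "tz": 0.025, "ax": 0, "ay": 0, "az": 0, "jaw": 255},
    {"tx": 0, "ty": 0, "tz": 0.015, "ax": 0, "ay": 0, "az": 0, "jaw": 255},
    {"tx": 0, "ty": 0, "tz": 0.004, "ax": 0, "ay": 0, "az": 0, "jaw": 255},
    {"tx": 0, "ty": 0, "tz": 0, "ax": 0, "ay": 0, "az": 0, "jaw": 255}
  ]
}}

```text
time: 13.8
tool_pos: [0.4103, 0.3239, 0.0367]
tool_rot: [0.002, 0.714, 0.7, -0.001]
contact_force: [1.0, 0.4, -3.8]
gripper_width: 0.51
```

```bash
python3 -c "
from h import *
plan(.407,.3265,.0107,-1)"
```

```text
t13.80 pos [0.4103 0.3239 0.0367] psi -1.10 w 0.510 F [ 1.   0.4 -3.8] ->d [ 0.0026 -0.0033  0.0259] rv [ 0.08  0.17 -0.1 ]
```

Emit:
{"api": "move_arm", "payload": {
  "rows": [
    {"tx": 0.003, "ty": -0.004, "tz": 0.008, "ax": 0.1, "ay": 0.2, "az": -0.1, "jaw": 255},
    {"tx": 0, "ty": -0.001, "tz": 0.008, "ax": 0, "ay": 0, "az": 0, "jaw": 255},
    {"tx": 0, "ty": 0, "tz": 0.005, "ax": 0, "ay": 0, "az": 0, "jaw": 255}
  ]
}}

```text
time: 14.1
tool_pos: [0.4077, 0.3279, 0.0171]
tool_rot: [0.0, 0.713, 0.701, 0.003]
contact_force: [-1.4, -1.2, -4.7]
gripper_width: 0.514
```

```bash
python3 -c "
from h import *
plan(.407,.3265,.0107,-1)"
```

```text
t14.10 pos [0.4077 0.3279 0.0171] psi -1.04 w 0.514 F [-1.4 -1.2 -4.7] ->d [-0.0014 -0.0007  0.0063] rv [ 0.24 -0.19 -0.04]
```

Emit:
{"api": "move_arm", "payload": {
  "rows": [
    {"tx": -0.001, "ty": -0.001, "tz": 0.004, "ax": 0.2, "ay": -0.2, "az": 0, "jaw": 255},
    {"tx": 0, "ty": 0, "tz": 0.002, "ax": 0, "ay": 0, "az": 0, "jaw": 255},
    {"tx": 0, "ty": 0, "tz": 0.001, "ax": 0, "ay": 0, "az": 0, "jaw": 255}
  ]
}}

```text
time: 14.4
tool_pos: [0.4066, 0.3269, 0.0107]
tool_rot: [0.0, 0.713, 0.701, -0.001]
contact_force: [-6.1, -3.6, 9.9]
gripper_width: 0.516
```

```bash
python3 -c "
from h import *
plan(.407,.3265,.0107,-1)"
```

```text
t14.40 pos [0.4066 0.3269 0.0107] psi -1.01 w 0.516 F [-6.1 -3.6  9.9] ->d [-0.0004  0.0005 -0.    ] rv [-0.05  0.1  -0.01]
```

Emit:
{"api": "move_arm", "payload": {
  "rows": [
    {"tx": 0, "ty": 0, "tz": 0, "ax": 0, "ay": 0, "az": 0, "jaw": 90},
    {"tx": 0, "ty": 0, "tz": 0, "ax": 0, "ay": 0, "az": 0, "jaw": 0},
    {"tx": 0, "ty": 0, "tz": 0, "ax": 0, "ay": 0, "az": 0, "jaw": 0},
    {"tx": 0, "ty": 0, "tz": 0, "ax": 0, "ay": 0, "az": 0, "jaw": 0},
    {"tx": 0, "ty": 0, "tz": 0, "ax": 0, "ay": 0, "az": 0, "jaw": 0},
    {"tx": 0, "ty": 0, "tz": -0.015, "ax": 0, "ay": 0, "az": 0, "jaw": 0},
    {"tx": 0, "ty": 0, "tz": -0.03, "ax": 0, "ay": 0, "az": 0, "jaw": 0},
    {"tx": 0, "ty": 0, "tz": -0.04, "ax": 0, "ay": 0, "az": 0, "jaw": 0},
    {"tx": 0, "ty": 0, "tz": -0.04, "ax": 0, "ay": 0, "az": 0, "jaw": 0},
    {"tx": 0, "ty": 0, "tz": -0.02, "ax": 0, "ay": 0, "az": 0, "jaw": 0},
    {"tx": 0, "ty": 0, "tz": 0, "ax": 0, "ay": 0, "az": 0, "jaw": 0}
  ]
}}

```text
time: 15.5
tool_pos: [0.4088, 0.3284, 0.1691]
tool_rot: [0.001, 0.713, 0.701, 0.004]
contact_force: [0.9, -0.2, 0.2]
gripper_width: 1.0
```

```bash
python3 -c "
from h import *
plan(.6335,.1435,.16,3.8);f=grab('wrist','wrist10.png');H,S,V=hsv(f)
fe=(H>105)&(H<130)&(S>120)
seg(f,fe,.006,'felt');seg(f,(S<70)&(V>60),.02,'steel',(200,100,360,290))"
```

```text
t15.50 pos [0.4088 0.3284 0.1691] psi -1.00 w 1.000 F [ 0.9 -0.2  0.2] ->d [-0.181   0.2278  0.0102] rv [ 0.45 -0.19 -4.8 ]
felt c [0.407  0.3274] size [0.1176 0.0755] yaw 88.8 px (241, 140, 77, 111)
steel c [0.4065 0.3274] size [0.0854 0.0462] yaw 89.1 px (255, 158, 48, 84)
```

View pics/wrist10.png

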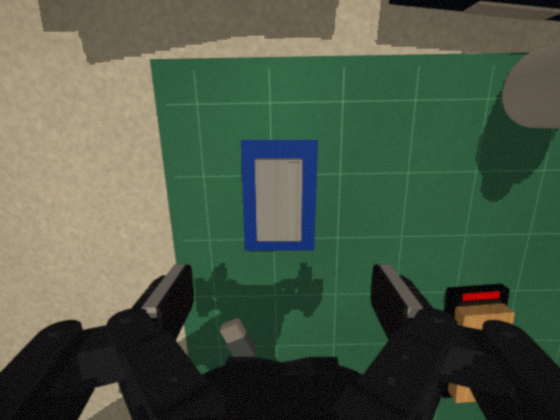

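The steel plate is centred on the felt to within 1 mm (felt (241–318,140–251), plate (255–303,158–242)). Next is the board.

Emit:
{"api": "move_arm", "payload": {
  "rows": [
    {"tx": -0.015, "ty": 0.019, "tz": -0.002, "ax": 0, "ay": 0, "az": -0.5, "jaw": 0},
    {"tx": -0.022, "ty": 0.028, "tz": -0.002, "ax": 0, "ay": 0, "az": -0.5, "jaw": 0},
    {"tx": -0.022, "ty": 0.028, "tz": -0.002, "ax": 0, "ay": 0, "az": -0.5, "jaw": 0},
    {"tx": -0.022, "ty": 0.028, "tz": -0.002, "ax": 0, "ay": 0, "az": -0.5, "jaw": 0},
    {"tx": -0.022, "ty": 0.028, "tz": -0.002, "ax": 0, "ay": 0, "az": -0.5, "jaw": 0},
    {"tx": -0.022, "ty": 0.028, "tz": -0.002, "ax": 0, "ay": 0, "az": -0.5, "jaw": 0},
    {"tx": -0.022, "ty": 0.028, "tz": -0.002, "ax": 0, "ay": 0, "az": -0.5, "jaw": 0},
    {"tx": -0.02, "ty": 0.02, "tz": -0.002, "ax": 0, "ay": 0, "az": -0.5, "jaw": 0},
    {"tx": -0.01, "ty": 0.01, "tz": 0, "ax": 0, "ay": 0, "az": -0.5, "jaw": 0},
    {"tx": 0, "ty": 0, "tz": 0, "ax": 0, "ay": 0, "az": 0, "jaw": 0}
  ]
}}

```text
time: 16.55
tool_pos: [0.6264, 0.1464, 0.1636]
tool_rot: [-0.007, 0.683, 0.73, -0.009]
contact_force: [0.3, 0.7, 0.5]
gripper_width: 1.0
```

```bash
python3 -c "
from h import *
plan(.6335,.1435,.12,3.8)"
```

```text
t16.55 pos [0.6264 0.1464 0.1636] psi 3.86 w 1.000 F [0.3 0.7 0.5] ->d [-0.0033  0.0079  0.0435] rv [-1.27  0.07  0.06]
```

Emit:
{"api": "move_arm", "payload": {
  "rows": [
    {"tx": -0.002, "ty": 0.006, "tz": 0.015, "ax": -0.9, "ay": 0, "az": 0, "jaw": 0},
    {"tx": -0.001, "ty": 0.003, "tz": 0.02, "ax": -0.5, "ay": 0, "az": 0, "jaw": 0},
    {"tx": 0, "ty": 0, "tz": 0.01, "ax": 0, "ay": 0, "az": 0, "jaw": 0},
    {"tx": 0, "ty": 0, "tz": 0, "ax": 0, "ay": 0, "az": 0, "jaw": 0}
  ]
}}

```text
time: 16.95
tool_pos: [0.6307, 0.147, 0.1138]
tool_rot: [-0.001, 0.682, 0.731, -0.001]
contact_force: [0.3, -0.1, -0.0]
gripper_width: 0.999
```

```bash
python3 -c "
from h import *
plan(.6335,.1435,.05,3.8);f=grab('wrist','wrist11.png');H,S,V=hsv(f)
seg(f,(H<25)&(H>9)&(S>70)&(V>70),.034,'board',(245,110,332,290))
seg(f,~((H>60)&(H<95)&(S>80)),.016,'holder',(235,85,340,290))
"
```

```text
t16.95 pos [0.6307 0.147  0.1138] psi 3.98 w 0.999 F [ 0.3 -0.1 -0. ] ->d [-0.0037  0.0028  0.0638] rv [-0.22 -0.02  0.18]
board c [0.6329 0.146 ] size [0.0552 0.116 ] yaw 93.9 px (248, 147, 76, 143)
holder c [0.6329 0.1482] size [0.0634 0.1425] yaw 93.3 px (246, 125, 82, 165)
```

View pics/wrist11.png

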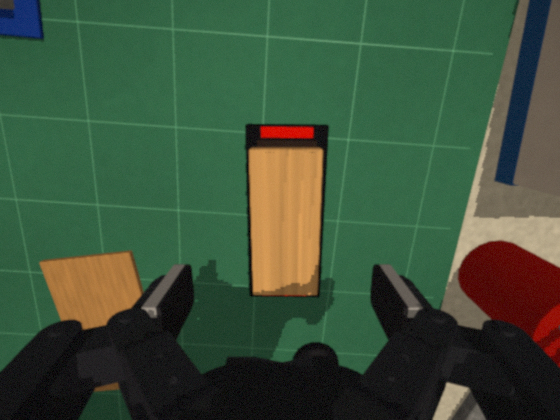

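The wrist view shows the board (249–324,147–296) undisturbed on the holder; my mask box clipped its near end, so I'll keep the centre at (.633,.144).

Emit:
{"api": "move_arm", "payload": {
  "rows": [
    {"tx": -0.003, "ty": 0.003, "tz": 0.02, "ax": -0.2, "ay": 0, "az": 0.2, "jaw": 0},
    {"tx": 0, "ty": 0, "tz": 0.03, "ax": 0, "ay": 0, "az": 0, "jaw": 0},
    {"tx": 0, "ty": 0, "tz": 0.02, "ax": 0, "ay": 0, "az": 0, "jaw": 0},
    {"tx": 0, "ty": 0, "tz": 0.003, "ax": 0, "ay": 0, "az": 0, "jaw": 0}
  ]
}}

```text
time: 17.4
tool_pos: [0.6367, 0.1472, 0.0458]
tool_rot: [0.003, 0.682, 0.731, 0.004]
contact_force: [0.3, -0.1, -0.6]
gripper_width: 0.998
```

```bash
python3 -c "
from h import *
plan(.633,.144,.019,3.9)"
```

```text
t17.40 pos [0.6367 0.1472 0.0458] psi 3.93 w 0.998 F [ 0.3 -0.1 -0.6] ->d [-0.0029 -0.0041  0.0268] rv [ 0.54 -0.09  0.03]
```

Emit:
{"api": "move_arm", "payload": {
  "rows": [
    {"tx": -0.003, "ty": -0.004, "tz": 0.01, "ax": 0.5, "ay": 0, "az": 0, "jaw": 0},
    {"tx": 0, "ty": -0.001, "tz": 0.01, "ax": 0.1, "ay": 0, "az": 0, "jaw": 0},
    {"tx": 0, "ty": 0, "tz": 0.003, "ax": 0, "ay": 0, "az": 0, "jaw": 0},
    {"tx": 0, "ty": 0, "tz": 0, "ax": 0, "ay": 0, "az": 0, "jaw": 0}
  ]
}}

```text
time: 17.8
tool_pos: [0.6334, 0.1446, 0.0251]
tool_rot: [0.0, 0.682, 0.731, 0.002]
contact_force: [1.3, 1.2, 0.1]
gripper_width: 0.999
```

```bash
python3 -c "
from h import *
plan(.633,.144,.019,3.9)"
```

```text
t17.80 pos [0.6334 0.1446 0.0251] psi 3.99 w 0.999 F [1.3 1.2 0.1] ->d [-0.0006 -0.0004  0.0061] rv [ 0.16 -0.1   0.09]
```

Emit:
{"api": "move_arm", "payload": {
  "rows": [
    {"tx": -0.001, "ty": 0, "tz": 0.004, "ax": 0.1, "ay": -0.1, "az": 0.1, "jaw": 0},
    {"tx": 0, "ty": 0, "tz": 0.002, "ax": 0, "ay": 0, "az": 0, "jaw": 0},
    {"tx": 0, "ty": 0, "tz": 0, "ax": 0, "ay": 0, "az": 0, "jaw": 40},
    {"tx": 0, "ty": 0, "tz": 0, "ax": 0, "ay": 0, "az": 0, "jaw": 65}
  ]
}}

```text
time: 18.2
tool_pos: [0.6349, 0.1437, 0.0205]
tool_rot: [0.001, 0.683, 0.731, 0.002]
contact_force: [-0.4, -0.1, -0.2]
gripper_width: 0.751
```

```bash
python3 -c "
from h import *
plan(.633,.144,.019,3.9)"
```

```text
t18.20 pos [0.6349 0.1437 0.0205] psi 3.87 w 0.751 F [-0.4 -0.1 -0.2] ->d [ 0.0005 -0.0019  0.0015] rv [ 0.24 -0.01 -0.03]
```

Emit:
{"api": "move_arm", "payload": {
  "rows": [
    {"tx": 0, "ty": -0.002, "tz": 0.001, "ax": 0.2, "ay": 0, "az": 0, "jaw": 65},
    {"tx": 0, "ty": 0, "tz": 0, "ax": 0, "ay": 0, "az": 0, "jaw": 255},
    {"tx": 0, "ty": 0, "tz": 0, "ax": 0, "ay": 0, "az": 0, "jaw": 255},
    {"tx": 0, "ty": 0, "tz": 0, "ax": 0, "ay": 0, "az": 0, "jaw": 255},
    {"tx": 0, "ty": 0, "tz": 0, "ax": 0, "ay": 0, "az": 0, "jaw": 255}
  ]
}}

```text
time: 18.7
tool_pos: [0.6332, 0.1436, 0.0204]
tool_rot: [0.0, 0.683, 0.731, 0.001]
contact_force: [-0.2, 1.1, -0.1]
gripper_width: 0.615
```

```bash
python3 -c "
from h import *
plan(.633,.144,.019,3.9);f=grab('wrist','wrist12.png')"
```

```text
t18.70 pos [0.6332 0.1436 0.0204] psi 3.88 w 0.615 F [-0.2  1.1 -0.1] ->d [ 0.0004 -0.0002  0.0014] rv [ 0.08 -0.01 -0.02]
```

View pics/wrist12.png

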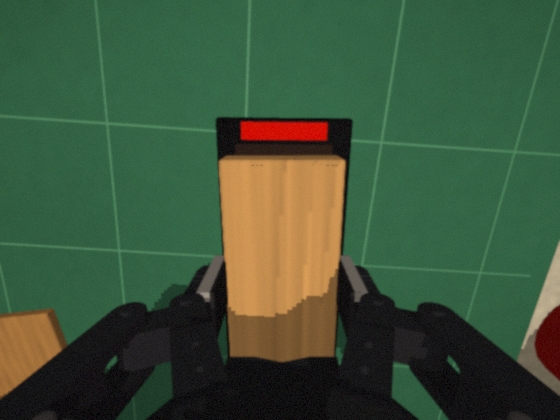

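The board is gripped at mid-length (pads near y≈285). I'll lift it.

Emit:
{"api": "move_arm", "payload": {
  "rows": [
    {"tx": 0, "ty": 0, "tz": -0.006, "ax": 0, "ay": 0, "az": 0, "jaw": 255},
    {"tx": 0, "ty": 0, "tz": -0.02, "ax": 0, "ay": 0, "az": 0, "jaw": 255},
    {"tx": 0, "ty": 0, "tz": -0.03, "ax": 0, "ay": 0, "az": 0, "jaw": 255},
    {"tx": 0, "ty": 0, "tz": -0.03, "ax": 0, "ay": 0, "az": 0, "jaw": 255},
    {"tx": 0, "ty": 0, "tz": -0.01, "ax": 0, "ay": 0, "az": 0, "jaw": 255},
    {"tx": 0, "ty": 0, "tz": 0, "ax": 0, "ay": 0, "az": 0, "jaw": 255}
  ]
}}

```text
time: 19.35
tool_pos: [0.6311, 0.1434, 0.1178]
tool_rot: [-0.001, 0.683, 0.731, -0.002]
contact_force: [0.3, -1.3, -1.3]
gripper_width: 0.615
```

```bash
python3 -c "
from h import *
plan(.4685,.018,.11,10.6);f=grab('wrist','wrist13.png')"
```

```text
t19.35 pos [0.6311 0.1434 0.1178] psi 3.87 w 0.615 F [ 0.3 -1.3 -1.3] ->d [-0.1141 -0.1707  0.0085] rv [-0.23 -0.01 -6.73]
```

View pics/wrist13.png

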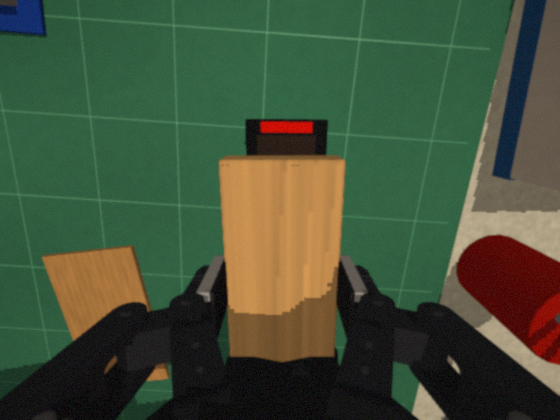

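Emit:
{"api": "move_arm", "payload": {
  "rows": [
    {"tx": -0.01, "ty": -0.014, "tz": -0.002, "ax": -0.2, "ay": 0, "az": -1, "jaw": 255},
    {"tx": -0.015, "ty": -0.022, "tz": -0.002, "ax": 0, "ay": 0, "az": -1, "jaw": 255},
    {"tx": -0.018, "ty": -0.024, "tz": -0.002, "ax": 0, "ay": 0, "az": -1, "jaw": 255},
    {"tx": -0.018, "ty": -0.024, "tz": -0.002, "ax": 0, "ay": 0, "az": -1, "jaw": 255},
    {"tx": -0.018, "ty": -0.024, "tz": -0.002, "ax": 0, "ay": 0, "az": -1, "jaw": 255},
    {"tx": -0.015, "ty": -0.024, "tz": -0.002, "ax": 0, "ay": 0, "az": -1, "jaw": 255},
    {"tx": -0.008, "ty": -0.014, "tz": -0.001, "ax": 0, "ay": 0, "az": -0.6, "jaw": 255},
    {"tx": 0, "ty": 0, "tz": 0, "ax": 0, "ay": 0, "az": 0, "jaw": 255}
  ]
}}

```text
time: 20.2
tool_pos: [0.4851, 0.0209, 0.1149]
tool_rot: [-0.01, 0.637, 0.771, -0.008]
contact_force: [0.7, -0.1, -1.5]
gripper_width: 0.614
```

```bash
python3 -c "
from h import *
plan(.4685,.018,.1,10.6);f=grab('wrist','wrist14.png')"
```

```text
t20.20 pos [0.4851 0.0209 0.1149] psi 10.83 w 0.614 F [ 0.7 -0.1 -1.5] ->d [ 0.0002 -0.0164  0.0153] rv [-1.41 -0.29  0.23]
```

View pics/wrist14.png

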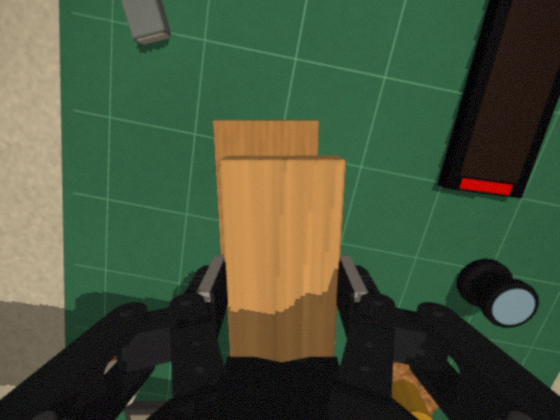

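```bash
python3 -c "
from h import *
f=dict(np.load('pics/wrist14.npz'))
P=ray(f,[(214,121),(319,121)],.008);print(P); e=P[1]-P[0];e/=np.linalg.norm(e);print('psi',np.degrees(np.arctan2(e[1],e[0])))
n=np.array([-e[1],e[0],0]);print(P.mean(0)-.075*n)
f=dict(np.load('pics/wrist13.npz'))
P=ray(f,[(44,255),(131,247),(167,380)],.008);print((P[0]+P[2])/2)
f=dict(np.load('pics/side0.npz'));H,S,V=hsv(f);seg(f,~((H>60)&(H<95)&(S>80)),.008,'card',(265,215,325,275))
"
```

```text
[[0.4154495  0.08446333 0.008     ]
 [0.49739143 0.10006082 0.008     ]]
psi 10.777212002661464
[0.47044477 0.01858494 0.008     ]
[0.46979332 0.01860018 0.008     ]
card c [0.4705 0.0179] size [0.0908 0.163 ] yaw 100.9 px (273, 223, 44, 45)
```

Emit:
{"api": "move_arm", "payload": {
  "rows": [
    {"tx": 0, "ty": -0.01, "tz": 0.003, "ax": -0.9, "ay": -0.2, "az": 0.2, "jaw": 255},
    {"tx": 0, "ty": -0.006, "tz": 0.005, "ax": -0.5, "ay": -0.1, "az": 0, "jaw": 255},
    {"tx": 0, "ty": -0.001, "tz": 0.005, "ax": -0.1, "ay": 0, "az": 0, "jaw": 255},
    {"tx": 0, "ty": 0, "tz": 0, "ax": 0, "ay": 0, "az": 0, "jaw": 255}
  ]
}}

```text
time: 20.65
tool_pos: [0.4687, 0.0197, 0.0987]
tool_rot: [-0.001, 0.638, 0.77, 0.001]
contact_force: [0.1, 0.6, -0.8]
gripper_width: 0.614
```

```bash
python3 -c "
from h import *
plan(.4685,.018,.03,10.6)"
```

```text
t20.65 pos [0.4687 0.0197 0.0987] psi 10.67 w 0.614 F [ 0.1  0.6 -0.8] ->d [-0.0018 -0.0005  0.0687] rv [ 0.   -0.11  0.07]
```

Card centre ≈ (.4695,.018), psi 10.7. Touchdown TCP z ≈ .008+.0044 = .0124.

Emit:
{"api": "move_arm", "payload": {
  "rows": [
    {"tx": -0.001, "ty": 0, "tz": 0.02, "ax": 0, "ay": -0.1, "az": 0, "jaw": 255},
    {"tx": 0, "ty": 0, "tz": 0.02, "ax": 0, "ay": 0, "az": 0, "jaw": 255},
    {"tx": 0, "ty": 0, "tz": 0.015, "ax": 0, "ay": 0, "az": 0, "jaw": 255},
    {"tx": 0, "ty": 0, "tz": 0.004, "ax": 0, "ay": 0, "az": 0, "jaw": 255},
    {"tx": 0, "ty": 0, "tz": 0, "ax": 0, "ay": 0, "az": 0, "jaw": 255}
  ]
}}

```text
time: 21.15
tool_pos: [0.4725, 0.0199, 0.0387]
tool_rot: [0.001, 0.638, 0.77, 0.001]
contact_force: [0.7, -0.7, -0.6]
gripper_width: 0.612
```

```bash
python3 -c "
from h import *
plan(.4695,.018,.0124,10.7)"
```

```text
t21.15 pos [0.4725 0.0199 0.0387] psi 10.78 w 0.612 F [ 0.7 -0.7 -0.6] ->d [-0.0013 -0.0033  0.0263] rv [0.18 0.02 0.08]
```

Emit:
{"api": "move_arm", "payload": {
  "rows": [
    {"tx": -0.001, "ty": -0.004, "tz": 0.008, "ax": 0.2, "ay": 0, "az": 0, "jaw": 255},
    {"tx": 0, "ty": -0.001, "tz": 0.008, "ax": 0, "ay": 0, "az": 0, "jaw": 255},
    {"tx": 0, "ty": 0, "tz": 0.005, "ax": 0, "ay": 0, "az": 0, "jaw": 255}
  ]
}}

```text
time: 21.45
tool_pos: [0.4699, 0.0177, 0.0188]
tool_rot: [0.002, 0.637, 0.77, 0.001]
contact_force: [-1.2, 0.6, 0.7]
gripper_width: 0.615
```

```bash
python3 -c "
from h import *
plan(.4695,.018,.0124,10.7)"
```

```text
t21.45 pos [0.4699 0.0177 0.0188] psi 10.79 w 0.615 F [-1.2  0.6  0.7] ->d [ 0.0004 -0.0004  0.0064] rv [0.23 0.1  0.09]
```

Emit:
{"api": "move_arm", "payload": {
  "rows": [
    {"tx": 0, "ty": -0.001, "tz": 0.004, "ax": 0.2, "ay": 0.1, "az": 0, "jaw": 255},
    {"tx": 0, "ty": 0, "tz": 0.002, "ax": 0, "ay": 0, "az": 0, "jaw": 255},
    {"tx": 0, "ty": 0, "tz": 0.001, "ax": 0, "ay": 0, "az": 0, "jaw": 255}
  ]
}}

```text
time: 21.75
tool_pos: [0.4687, 0.0175, 0.0121]
tool_rot: [-0.001, 0.638, 0.77, -0.0]
contact_force: [-8.5, 0.9, 15.0]
gripper_width: 0.617
```

```bash
python3 -c "
from h import *
plan(.4695,.018,.0124,10.7)"
```

```text
t21.75 pos [0.4687 0.0175 0.0121] psi 10.78 w 0.617 F [-8.5  0.9 15. ] ->d [ 0.0004  0.0008 -0.0003] rv [-0.08 -0.04  0.08]
```

Emit:
{"api": "move_arm", "payload": {
  "rows": [
    {"tx": 0, "ty": 0, "tz": 0, "ax": 0, "ay": 0, "az": 0, "jaw": 60},
    {"tx": 0, "ty": 0, "tz": 0, "ax": 0, "ay": 0, "az": 0, "jaw": 0},
    {"tx": 0, "ty": 0, "tz": 0, "ax": 0, "ay": 0, "az": 0, "jaw": 0},
    {"tx": 0, "ty": 0, "tz": 0, "ax": 0, "ay": 0, "az": 0, "jaw": 0},
    {"tx": 0, "ty": 0, "tz": 0, "ax": 0, "ay": 0, "az": 0, "jaw": 0},
    {"tx": 0, "ty": 0, "tz": -0.015, "ax": 0, "ay": 0, "az": 0, "jaw": 0},
    {"tx": 0, "ty": 0, "tz": -0.03, "ax": 0, "ay": 0, "az": 0, "jaw": 0},
    {"tx": 0, "ty": 0, "tz": -0.04, "ax": 0, "ay": 0, "az": 0, "jaw": 0},
    {"tx": 0, "ty": 0, "tz": -0.04, "ax": 0, "ay": 0, "az": 0, "jaw": 0},
    {"tx": 0, "ty": 0, "tz": -0.03, "ax": 0, "ay": 0, "az": 0, "jaw": 0},
    {"tx": 0, "ty": 0, "tz": 0, "ax": 0, "ay": 0, "az": 0, "jaw": 0}
  ]
}}

```text
time: 22.85
tool_pos: [0.4679, 0.0175, 0.1716]
tool_rot: [-0.002, 0.638, 0.77, -0.001]
contact_force: [0.3, -1.0, 0.8]
gripper_width: 1.0
```

```bash
python3 -c "
from h import *
plan(.6335,.1435,.16,3.4);f=grab('wrist','wrist15.png')"
```

```text
t22.85 pos [0.4679 0.0175 0.1716] psi 10.77 w 1.000 F [ 0.3 -1.   0.8] ->d [0.0928 0.1863 0.011 ] rv [-0.24 -0.08  7.37]
```

View pics/wrist15.png

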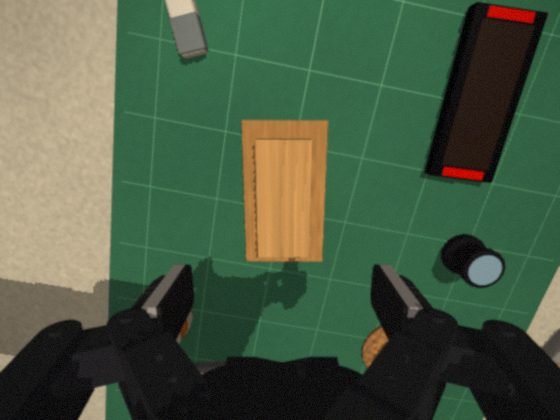

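```bash
python3 -c "
from h import *
f=dict(np.load('pics/wrist15.npz'))
rect(f,[(312,139),(255,139),(258,258),(311,258)],.026,'board')
rect(f,[(328,121),(242,121),(246,262),(323,262)],.008,'card')
H,S,V=hsv(f);seg(f,~((H>60)&(H<95)&(S>80)),.016,'holder',(420,0,555,186))
"
```

```text
board [0.4699 0.0166] edges [0.053  0.1209 0.0553 0.1208] yaw 101.3
card [0.4704 0.0181] edges [0.0835 0.1503 0.0857 0.1502] yaw 100.7
holder c [0.6307 0.1448] size [0.0691 0.1503] yaw 93.4 px (425, 3, 122, 179)
```

Emit:
{"api": "move_arm", "payload": {
  "rows": [
    {"tx": 0.006, "ty": 0.015, "tz": -0.002, "ax": -0.3, "ay": 0, "az": 1, "jaw": 0},
    {"tx": 0.012, "ty": 0.024, "tz": -0.002, "ax": -0.3, "ay": 0, "az": 1, "jaw": 0},
    {"tx": 0.014, "ty": 0.026, "tz": -0.002, "ax": -0.2, "ay": 0, "az": 1, "jaw": 0},
    {"tx": 0.014, "ty": 0.026, "tz": -0.002, "ax": -0.2, "ay": 0, "az": 1, "jaw": 0},
    {"tx": 0.014, "ty": 0.026, "tz": -0.002, "ax": -0.2, "ay": 0, "az": 1, "jaw": 0},
    {"tx": 0.014, "ty": 0.026, "tz": -0.002, "ax": -0.2, "ay": 0, "az": 1, "jaw": 0},
    {"tx": 0.014, "ty": 0.02, "tz": 0, "ax": -0.2, "ay": 0, "az": 1, "jaw": 0},
    {"tx": 0.01, "ty": 0.01, "tz": 0, "ax": 0, "ay": 0, "az": 0, "jaw": 0},
    {"tx": 0, "ty": 0, "tz": 0, "ax": 0, "ay": 0, "az": 0, "jaw": 0}
  ]
}}

```text
time: 23.8
tool_pos: [0.6231, 0.1406, 0.1608]
tool_rot: [-0.004, 0.686, 0.728, -0.001]
contact_force: [0.2, -0.5, -0.7]
gripper_width: 1.001
```

```bash
python3 -c "
from h import *
plan(.6335,.1435,.14,3.4)"
```

```text
t23.80 pos [0.6231 0.1406 0.1608] psi 3.36 w 1.001 F [ 0.2 -0.5 -0.7] ->d [0.0022 0.0107 0.0207] rv [-0.4  -0.21 -0.04]
```

The board is centred within 2 mm. Now the holder.

Emit:
{"api": "move_arm", "payload": {
  "rows": [
    {"tx": 0.002, "ty": 0.008, "tz": 0.008, "ax": -0.4, "ay": -0.2, "az": 0, "jaw": 0},
    {"tx": 0, "ty": 0.003, "tz": 0.008, "ax": -0.2, "ay": 0, "az": 0, "jaw": 0},
    {"tx": 0, "ty": 0, "tz": 0, "ax": 0, "ay": 0, "az": 0, "jaw": 0},
    {"tx": 0, "ty": 0, "tz": 0, "ax": 0, "ay": 0, "az": 0, "jaw": 0}
  ]
}}

```text
time: 24.2
tool_pos: [0.631, 0.1417, 0.1381]
tool_rot: [-0.001, 0.686, 0.727, -0.002]
contact_force: [-0.8, -0.4, 0.3]
gripper_width: 0.997
```

```bash
python3 -c "
from h import *
plan(.6335,.1435,.05,3.4);f=grab('wrist','wrist16.png');H,S,V=hsv(f)
seg(f,~((H>60)&(H<95)&(S>80)),.016,'holder',(235,85,345,300))"
```

```text
t24.20 pos [0.631  0.1417 0.1381] psi 3.31 w 0.997 F [-0.8 -0.4  0.3] ->d [0.0018 0.003  0.0881] rv [-0.24  0.07 -0.09]
holder c [0.6332 0.1446] size [0.0625 0.1504] yaw 93.2 px (249, 117, 74, 162)
```

View pics/wrist16.png

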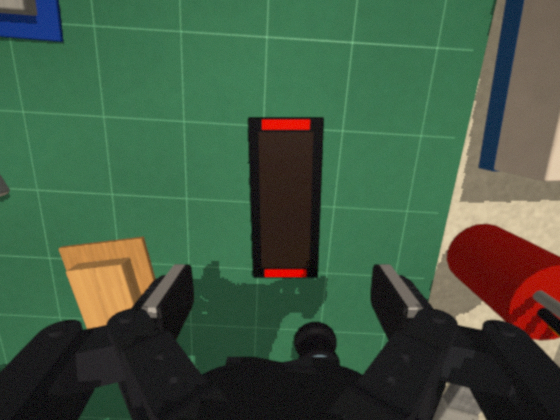

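Emit:
{"api": "move_arm", "payload": {
  "rows": [
    {"tx": 0.002, "ty": 0.002, "tz": 0.02, "ax": -0.2, "ay": 0, "az": 0, "jaw": 0},
    {"tx": 0, "ty": 0, "tz": 0.03, "ax": 0, "ay": 0, "az": 0, "jaw": 0},
    {"tx": 0, "ty": 0, "tz": 0.03, "ax": 0, "ay": 0, "az": 0, "jaw": 0},
    {"tx": 0, "ty": 0, "tz": 0.015, "ax": 0, "ay": 0, "az": 0, "jaw": 0},
    {"tx": 0, "ty": 0, "tz": 0, "ax": 0, "ay": 0, "az": 0, "jaw": 0}
  ]
}}

```text
time: 24.75
tool_pos: [0.6352, 0.1426, 0.0451]
tool_rot: [0.003, 0.687, 0.727, 0.002]
contact_force: [-0.1, -0.2, -0.7]
gripper_width: 1.003
```

```bash
python3 -c "
from h import *
plan(.633,.1445,.003,3.3)"
```

```text
t24.75 pos [0.6352 0.1426 0.0451] psi 3.21 w 1.003 F [-0.1 -0.2 -0.7] ->d [ 0.0021 -0.0024  0.0421] rv [ 0.44  0.06 -0.09]
```

Emit:
{"api": "move_arm", "payload": {
  "rows": [
    {"tx": 0.002, "ty": -0.002, "tz": 0.012, "ax": 0.4, "ay": 0, "az": 0, "jaw": 0},
    {"tx": 0, "ty": -0.001, "tz": 0.012, "ax": 0, "ay": 0, "az": 0, "jaw": 0},
    {"tx": 0, "ty": 0, "tz": 0.008, "ax": 0, "ay": 0, "az": 0, "jaw": 0},
    {"tx": 0, "ty": 0, "tz": 0, "ax": 0, "ay": 0, "az": 0, "jaw": 0}
  ]
}}

```text
time: 25.15
tool_pos: [0.6345, 0.1447, 0.0147]
tool_rot: [0.002, 0.687, 0.727, 0.002]
contact_force: [0.3, -0.3, 0.2]
gripper_width: 1.0
```

```bash
python3 -c "
from h import *
plan(.633,.1445,.003,3.3)"
```

```text
t25.15 pos [0.6345 0.1447 0.0147] psi 3.20 w 1.000 F [ 0.3 -0.3  0.2] ->d [-0.0001 -0.0016  0.0117] rv [ 0.35  0.04 -0.1 ]
```

Emit:
{"api": "move_arm", "payload": {
  "rows": [
    {"tx": 0, "ty": -0.002, "tz": 0.006, "ax": 0.3, "ay": 0, "az": -0.1, "jaw": 0},
    {"tx": 0, "ty": 0, "tz": 0.003, "ax": 0, "ay": 0, "az": 0, "jaw": 20},
    {"tx": 0, "ty": 0, "tz": 0.001, "ax": 0, "ay": 0, "az": 0, "jaw": 30},
    {"tx": 0, "ty": 0, "tz": 0, "ax": 0, "ay": 0, "az": 0, "jaw": 30}
  ]
}}

```text
time: 25.55
tool_pos: [0.6336, 0.1448, 0.0053]
tool_rot: [0.001, 0.686, 0.727, 0.001]
contact_force: [0.6, -0.3, -0.4]
gripper_width: 0.883
```

```bash
python3 -c "
from h import *
plan(.633,.1445,.003,3.3)"
```

```text
t25.55 pos [0.6336 0.1448 0.0053] psi 3.32 w 0.883 F [ 0.6 -0.3 -0.4] ->d [-0.0002 -0.0006  0.0023] rv [0.16 0.03 0.02]
```

Emit:
{"api": "move_arm", "payload": {
  "rows": [
    {"tx": 0, "ty": -0.001, "tz": 0.002, "ax": 0.2, "ay": 0, "az": 0, "jaw": 40},
    {"tx": 0, "ty": 0, "tz": 0.001, "ax": 0, "ay": 0, "az": 0, "jaw": 45},
    {"tx": 0, "ty": 0, "tz": 0, "ax": 0, "ay": 0, "az": 0, "jaw": 255},
    {"tx": 0, "ty": 0, "tz": 0, "ax": 0, "ay": 0, "az": 0, "jaw": 255},
    {"tx": 0, "ty": 0, "tz": 0, "ax": 0, "ay": 0, "az": 0, "jaw": 255},
    {"tx": 0, "ty": 0, "tz": 0, "ax": 0, "ay": 0, "az": 0, "jaw": 255}
  ]
}}

```text
time: 26.15
tool_pos: [0.6334, 0.1448, 0.0034]
tool_rot: [0.0, 0.686, 0.727, 0.0]
contact_force: [0.2, -0.6, 1.4]
gripper_width: 0.726
```

```bash
python3 -c "
from h import *
plan(.633,.1445,.003,3.3);f=grab('wrist','wrist17.png')"
```

```text
t26.15 pos [0.6334 0.1448 0.0034] psi 3.32 w 0.726 F [ 0.2 -0.6  1.4] ->d [-0.0003 -0.0004  0.0004] rv [0.05 0.03 0.02]
```

View pics/wrist17.png

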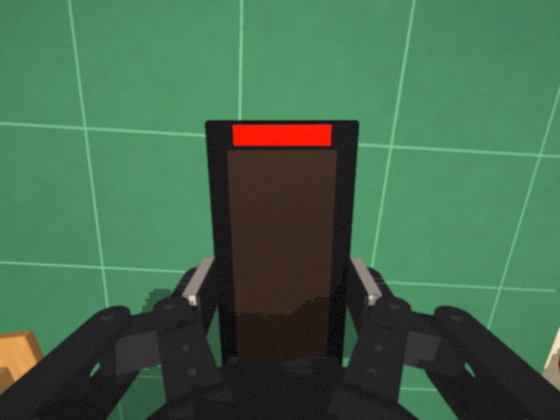

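The holder is gripped squarely at its middle; the jaw reading of 0.726 fits 64 mm. I'll lift it slowly.

Emit:
{"api": "move_arm", "payload": {
  "rows": [
    {"tx": 0, "ty": 0, "tz": -0.005, "ax": 0, "ay": 0, "az": 0, "jaw": 255},
    {"tx": 0, "ty": 0, "tz": -0.01, "ax": 0, "ay": 0, "az": 0, "jaw": 255},
    {"tx": 0, "ty": 0, "tz": -0.01, "ax": 0, "ay": 0, "az": 0, "jaw": 255},
    {"tx": 0, "ty": 0, "tz": 0, "ax": 0, "ay": 0, "az": 0, "jaw": 255}
  ]
}}

```text
time: 26.6
tool_pos: [0.6323, 0.1447, 0.0292]
tool_rot: [-0.0, 0.686, 0.727, -0.001]
contact_force: [0.5, 0.3, -1.4]
gripper_width: 0.726
```

```bash
python3 -c "
from h import *
plan(.633,.1445,.13,3.3);f=grab('wrist','wrist18.png')"
```

```text
t26.60 pos [0.6323 0.1447 0.0292] psi 3.32 w 0.726 F [ 0.5  0.3 -1.4] ->d [-0.0003  0.0005 -0.1008] rv [-0.09  0.03  0.02]
```

View pics/wrist18.png

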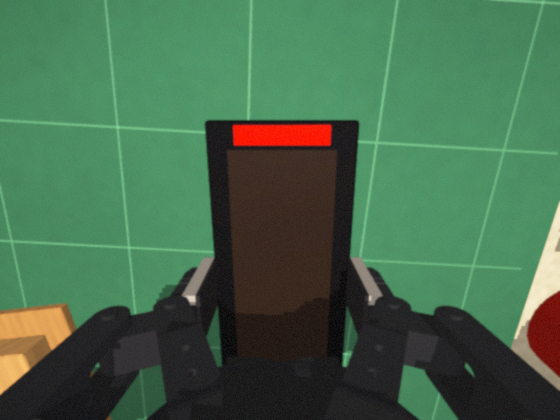

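The holder is held level with no slip; its image is the same as before the lift.

Emit:
{"api": "move_arm", "payload": {
  "rows": [
    {"tx": 0, "ty": 0, "tz": -0.015, "ax": 0, "ay": 0, "az": 0, "jaw": 255},
    {"tx": 0, "ty": 0, "tz": -0.02, "ax": 0, "ay": 0, "az": 0, "jaw": 255},
    {"tx": 0, "ty": 0, "tz": -0.02, "ax": 0, "ay": 0, "az": 0, "jaw": 255},
    {"tx": 0, "ty": 0, "tz": -0.02, "ax": 0, "ay": 0, "az": 0, "jaw": 255},
    {"tx": 0, "ty": 0, "tz": -0.015, "ax": 0, "ay": 0, "az": 0, "jaw": 255},
    {"tx": 0, "ty": 0, "tz": -0.005, "ax": 0, "ay": 0, "az": 0, "jaw": 255},
    {"tx": 0, "ty": 0, "tz": 0, "ax": 0, "ay": 0, "az": 0, "jaw": 255}
  ]
}}

```text
time: 27.35
tool_pos: [0.6314, 0.1446, 0.1304]
tool_rot: [-0.001, 0.686, 0.727, -0.001]
contact_force: [-0.2, 0.4, -2.0]
gripper_width: 0.728
```

```bash
python3 -c "
from h import *
plan(.426,-.301,.13,13.2)"
```

```text
t27.35 pos [0.6314 0.1446 0.1304] psi 3.32 w 0.728 F [-0.2  0.4 -2. ] ->d [-0.433  -0.2308  0.0015] rv [-0.2   0.02 -9.88]
```

Emit:
{"api": "move_arm", "payload": {
  "rows": [
    {"tx": -0.012, "ty": -0.007, "tz": -0.001, "ax": -0.1, "ay": 0, "az": -0.4, "jaw": 255},
    {"tx": -0.018, "ty": -0.01, "tz": -0.002, "ax": -0.1, "ay": 0, "az": -0.5, "jaw": 255},
    {"tx": -0.022, "ty": -0.012, "tz": -0.002, "ax": -0.1, "ay": 0, "az": -0.5, "jaw": 255},
    {"tx": -0.022, "ty": -0.012, "tz": -0.002, "ax": -0.1, "ay": 0, "az": -0.5, "jaw": 255},
    {"tx": -0.022, "ty": -0.012, "tz": -0.002, "ax": -0.1, "ay": 0, "az": -0.5, "jaw": 255},
    {"tx": -0.022, "ty": -0.012, "tz": -0.002, "ax": -0.1, "ay": 0, "az": -0.5, "jaw": 255},
    {"tx": -0.022, "ty": -0.012, "tz": -0.002, "ax": -0.1, "ay": 0, "az": -0.5, "jaw": 255},
    {"tx": -0.022, "ty": -0.012, "tz": -0.002, "ax": -0.1, "ay": 0, "az": -0.5, "jaw": 255},
    {"tx": -0.022, "ty": -0.012, "tz": -0.002, "ax": -0.1, "ay": 0, "az": -0.5, "jaw": 255},
    {"tx": -0.018, "ty": -0.01, "tz": -0.002, "ax": -0.1, "ay": 0, "az": -0.5, "jaw": 255}
  ]
}}

```text
time: 28.35
tool_pos: [0.526, -0.0776, 0.1367]
tool_rot: [-0.004, 0.651, 0.759, -0.003]
contact_force: [0.1, -0.6, -2.0]
gripper_width: 0.729
```

```bash
python3 -c "
from h import *
plan(.426,-.301,.13,13.2)"
```

```text
t28.35 pos [ 0.526  -0.0776  0.1367] psi 8.74 w 0.729 F [ 0.1 -0.6 -2. ] ->d [-0.2056 -0.1328  0.0075] rv [-0.51 -0.12 -4.46]
```

Emit:
{"api": "move_arm", "payload": {
  "rows": [
    {"tx": -0.018, "ty": -0.012, "tz": 0, "ax": -0.2, "ay": 0, "az": -0.4, "jaw": 255},
    {"tx": -0.022, "ty": -0.014, "tz": -0.001, "ax": -0.2, "ay": 0, "az": -0.5, "jaw": 255},
    {"tx": -0.022, "ty": -0.014, "tz": -0.001, "ax": -0.2, "ay": 0, "az": -0.5, "jaw": 255},
    {"tx": -0.022, "ty": -0.014, "tz": -0.001, "ax": -0.1, "ay": 0, "az": -0.5, "jaw": 255},
    {"tx": -0.022, "ty": -0.014, "tz": -0.001, "ax": -0.1, "ay": 0, "az": -0.5, "jaw": 255},
    {"tx": -0.022, "ty": -0.014, "tz": -0.001, "ax": -0.1, "ay": 0, "az": -0.5, "jaw": 255},
    {"tx": -0.016, "ty": -0.01, "tz": -0.001, "ax": -0.1, "ay": 0, "az": -0.5, "jaw": 255},
    {"tx": -0.01, "ty": -0.006, "tz": 0, "ax": 0, "ay": 0, "az": -0.4, "jaw": 255},
    {"tx": 0, "ty": 0, "tz": 0, "ax": 0, "ay": 0, "az": 0, "jaw": 255}
  ]
}}

```text
time: 29.25
tool_pos: [0.4397, -0.2552, 0.1303]
tool_rot: [-0.008, 0.626, 0.779, 0.001]
contact_force: [0.3, -0.5, -2.2]
gripper_width: 0.729
```

```bash
python3 -c "
from h import *
plan(.426,-.301,.13,13.2);f=grab('wrist','wrist19.png');f=grab('side','side19.png')"
```

```text
t29.25 pos [ 0.4397 -0.2552  0.1303] psi 12.43 w 0.729 F [ 0.3 -0.5 -2.2] ->d [-0.0418 -0.0233 -0.0001] rv [-0.5  -0.75 -0.77]
```

View pics/wrist19.png

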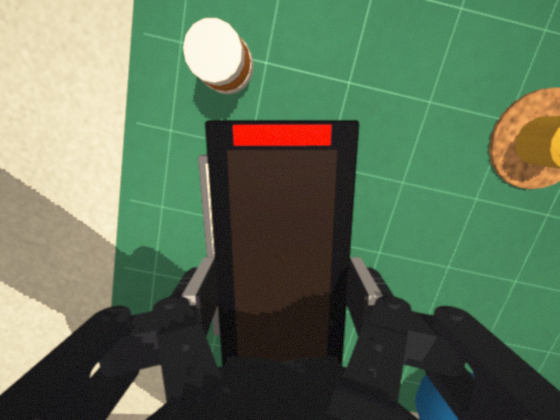

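View pics/side19.png

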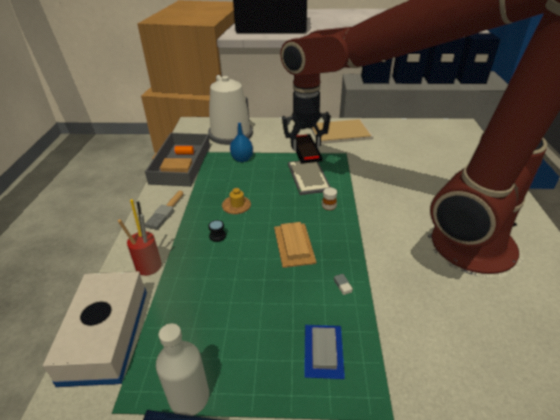

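Side view: the three earlier pieces sit on their places and the holder is held level. I'll refine the panel centre from its bright face.

```bash
python3 -c "
from h import *
f=dict(np.load('pics/top0.npz'));H,S,V=hsv(f);seg(f,(S<80)&(V>150),.014,'top bright',(372,205,470,280))
f=dict(np.load('pics/side0.npz'));H,S,V=hsv(f);seg(f,(S<80)&(V>140),.014,'side bright',(283,155,330,196))
seg(f,~((H>60)&(H<95)&(S>80)),.014,'side all',(283,158,330,196))
plan(.426,-.301,.13,13.2)"
```

```text
top bright c [ 0.4264 -0.3022] size [0.0865 0.167 ] yaw 103.2 px (381, 217, 81, 54)
side bright c [ 0.4238 -0.284 ] size [0.0868 0.2082] yaw 103.0 px (291, 160, 39, 36)
side all c [ 0.4269 -0.2881] size [0.1036 0.2173] yaw 102.8 px (288, 158, 42, 38)
t29.35 pos [ 0.4404 -0.2538  0.1302] psi 12.51 w 0.725 F [-0.4 -0.7 -1.8] ->d [-0.043  -0.0243 -0.0001] rv [-0.48 -0.79 -0.69]
```

Emit:
{"api": "move_arm", "payload": {
  "rows": [
    {"tx": -0.014, "ty": -0.008, "tz": 0, "ax": -0.3, "ay": -0.3, "az": -0.4, "jaw": 255},
    {"tx": -0.014, "ty": -0.008, "tz": 0, "ax": -0.2, "ay": -0.3, "az": -0.4, "jaw": 255},
    {"tx": -0.009, "ty": -0.005, "tz": 0, "ax": -0.1, "ay": -0.2, "az": 0, "jaw": 255},
    {"tx": 0, "ty": 0, "tz": 0, "ax": 0, "ay": 0, "az": 0, "jaw": 255}
  ]
}}

```text
time: 29.75
tool_pos: [0.4277, -0.292, 0.1281]
tool_rot: [-0.001, 0.619, 0.786, 0.002]
contact_force: [-0.4, -0.1, -1.9]
gripper_width: 0.729
```

```bash
python3 -c "
from h import *
plan(.427,-.301,.13,13.2);f=grab('wrist','wrist20.png')"
```

```text
t29.75 pos [ 0.4277 -0.292   0.1281] psi 13.56 w 0.729 F [-0.4 -0.1 -1.9] ->d [-0.0085 -0.0028 -0.0019] rv [ 0.09 -0.17  0.36]
```

View pics/wrist20.png

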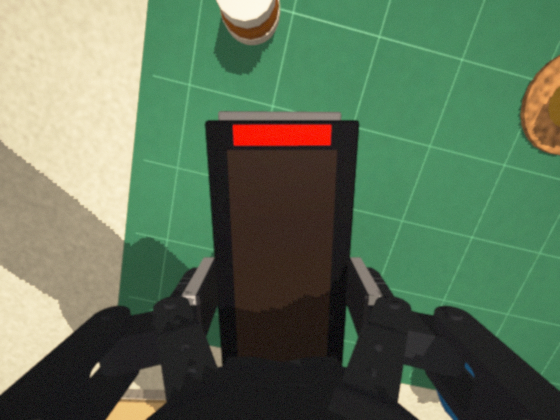

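```bash
python3 -c "
from h import *
f=dict(np.load('pics/wrist20.npz'))
print('cam',-f['R'].T@f['t'])
for z in (.002,.014):
  P=ray(f,[(220,112.5),(340,112.5)],z); e=P[1]-P[0];print(z,'len',np.linalg.norm(e));e/=np.linalg.norm(e);print('psi',np.degrees(np.arctan2(e[1],e[0])))
  n=np.array([-e[1],e[0],0]);print(P.mean(0)-.09*n)
f=dict(np.load('pics/side0.npz'));cv2.imwrite('pics/panelside.png',cv2.resize(f['color'][145:215,270:350],None,fx=7,fy=7,interpolation=cv2.INTER_CUBIC)[...,::-1])
"
```

```text
cam [ 0.4101233 -0.2200765  0.2714785]
0.002 len 0.10153754412748643
psi 13.521493140464328
[ 0.4285257  -0.29989004  0.002     ]
0.014 len 0.09701603118825454
psi 13.521493140464322
[ 0.42864328 -0.30023256  0.014     ]
```

View pics/panelside.png

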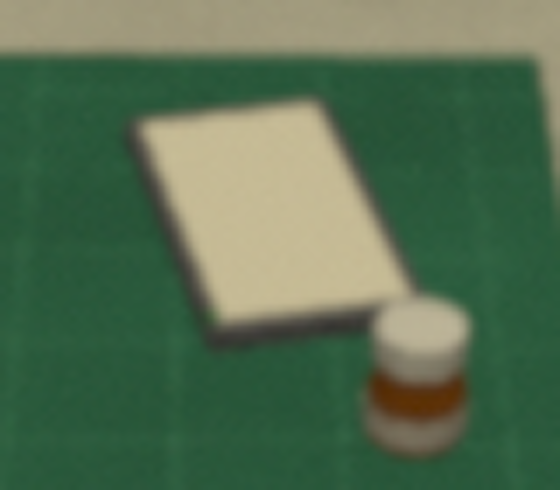

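Panel centre ≈ (.427,-.301), psi 13.3, with the views agreeing to about 2 mm. Touchdown TCP z ≈ .0154. I'll descend gently.

Emit:
{"api": "move_arm", "payload": {
  "rows": [
    {"tx": -0.008, "ty": -0.003, "tz": 0.012, "ax": 0, "ay": -0.2, "az": 0.3, "jaw": 255},
    {"tx": 0, "ty": 0, "tz": 0.02, "ax": 0, "ay": 0, "az": 0, "jaw": 255},
    {"tx": 0, "ty": 0, "tz": 0.02, "ax": 0, "ay": 0, "az": 0, "jaw": 255},
    {"tx": 0, "ty": 0, "tz": 0.018, "ax": 0, "ay": 0, "az": 0, "jaw": 255},
    {"tx": 0, "ty": 0, "tz": 0.006, "ax": 0, "ay": 0, "az": 0, "jaw": 255},
    {"tx": 0, "ty": 0, "tz": 0, "ax": 0, "ay": 0, "az": 0, "jaw": 255}
  ]
}}

```text
time: 30.4
tool_pos: [0.4277, -0.2986, 0.0465]
tool_rot: [0.0, 0.62, 0.785, 0.001]
contact_force: [-1.2, 1.1, -2.2]
gripper_width: 0.724
```

```bash
python3 -c "
from h import *
plan(.427,-.301,.0154,13.3)"
```

```text
t30.40 pos [ 0.4277 -0.2986  0.0465] psi 13.41 w 0.724 F [-1.2  1.1 -2.2] ->d [-0.0022 -0.0013  0.0311] rv [ 0.1  -0.02  0.11]
```

Emit:
{"api": "move_arm", "payload": {
  "rows": [
    {"tx": -0.002, "ty": -0.001, "tz": 0.008, "ax": 0.1, "ay": 0, "az": 0.1, "jaw": 255},
    {"tx": 0, "ty": 0, "tz": 0.008, "ax": 0, "ay": 0, "az": 0, "jaw": 255},
    {"tx": 0, "ty": 0, "tz": 0.004, "ax": 0, "ay": 0, "az": 0, "jaw": 255},
    {"tx": 0, "ty": 0, "tz": 0, "ax": 0, "ay": 0, "az": 0, "jaw": 255}
  ]
}}

```text
time: 30.8
tool_pos: [0.4284, -0.3018, 0.0266]
tool_rot: [0.001, 0.62, 0.784, -0.0]
contact_force: [0.3, 0.2, -2.0]
gripper_width: 0.728
```

```bash
python3 -c "
from h import *
plan(.427,-.301,.0154,13.3);f=grab('wrist','wrist21.png')"
```

```text
t30.80 pos [ 0.4284 -0.3018  0.0266] psi 13.31 w 0.728 F [ 0.3  0.2 -2. ] ->d [ 0.0012 -0.0012  0.0112] rv [0.09 0.13 0.01]
```

View pics/wrist21.png

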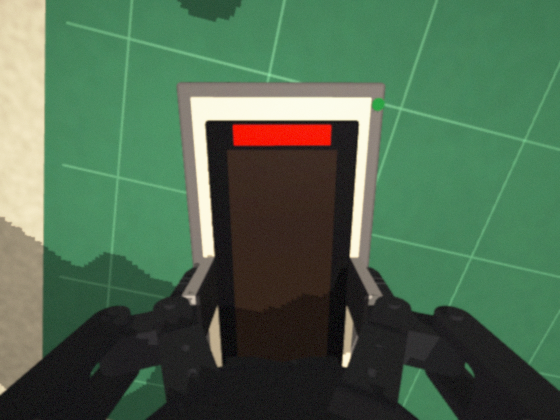

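The holder sits squarely over the panel, with even white margins left and right (about 14 px each). I'll finish the descent.

Emit:
{"api": "move_arm", "payload": {
  "rows": [
    {"tx": 0.001, "ty": -0.001, "tz": 0.004, "ax": 0.1, "ay": 0.1, "az": 0, "jaw": 255},
    {"tx": 0, "ty": 0, "tz": 0.003, "ax": 0, "ay": 0, "az": 0, "jaw": 255},
    {"tx": 0, "ty": 0, "tz": 0.001, "ax": 0, "ay": 0, "az": 0, "jaw": 255}
  ]
}}

```text
time: 31.15
tool_pos: [0.4281, -0.3019, 0.0197]
tool_rot: [0.002, 0.62, 0.784, -0.0]
contact_force: [0.1, 0.1, -0.7]
gripper_width: 0.725
```

```bash
python3 -c "
from h import *
plan(.427,-.301,.0154,13.3)"
```

```text
t31.15 pos [ 0.4281 -0.3019  0.0197] psi 13.32 w 0.725 F [ 0.1  0.1 -0.7] ->d [ 0.0012 -0.0009  0.0043] rv [0.08 0.17 0.01]
```

Emit:
{"api": "move_arm", "payload": {
  "rows": [
    {"tx": 0.001, "ty": -0.001, "tz": 0.003, "ax": 0.1, "ay": 0.2, "az": 0, "jaw": 255},
    {"tx": 0, "ty": 0, "tz": 0.001, "ax": 0, "ay": 0, "az": 0, "jaw": 255}
  ]
}}

```text
time: 31.35
tool_pos: [0.4269, -0.3012, 0.0155]
tool_rot: [-0.0, 0.62, 0.784, 0.0]
contact_force: [-0.4, 0.6, -1.7]
gripper_width: 0.727
```

```bash
python3 -c "
from h import *
plan(.427,-.301,.0154,13.3)"
```

```text
t31.35 pos [ 0.4269 -0.3012  0.0155] psi 13.32 w 0.727 F [-0.4  0.6 -1.7] ->d [0.0002 0.0001 0.0001] rv [-0.02 -0.03  0.02]
```

Emit:
{"api": "move_arm", "payload": {
  "rows": [
    {"tx": 0, "ty": 0, "tz": 0.001, "ax": 0, "ay": 0, "az": 0, "jaw": 255}
  ]
}}

```text
time: 31.45
tool_pos: [0.427, -0.3012, 0.0153]
tool_rot: [-0.001, 0.62, 0.784, 0.0]
contact_force: [-5.0, 4.3, 12.0]
gripper_width: 0.727
```

```bash
python3 -c "
from h import *
plan(.427,-.301,.0154,13.3)"
```

```text
t31.45 pos [ 0.427  -0.3012  0.0153] psi 13.32 w 0.727 F [-5.   4.3 12. ] ->d [ 0.0002  0.0001 -0.0001] rv [-0.04 -0.07  0.02]
```

Contact is gentle at about 14 N, so I'll release.

Emit:
{"api": "move_arm", "payload": {
  "rows": [
    {"tx": 0, "ty": 0, "tz": 0, "ax": 0, "ay": 0, "az": 0, "jaw": 40},
    {"tx": 0, "ty": 0, "tz": 0, "ax": 0, "ay": 0, "az": 0, "jaw": 0},
    {"tx": 0, "ty": 0, "tz": 0, "ax": 0, "ay": 0, "az": 0, "jaw": 0},
    {"tx": 0, "ty": 0, "tz": 0, "ax": 0, "ay": 0, "az": 0, "jaw": 0},
    {"tx": 0, "ty": 0, "tz": 0, "ax": 0, "ay": 0, "az": 0, "jaw": 0},
    {"tx": 0, "ty": 0, "tz": -0.012, "ax": 0, "ay": 0, "az": 0, "jaw": 0},
    {"tx": 0, "ty": 0, "tz": -0.03, "ax": 0, "ay": 0, "az": 0, "jaw": 0},
    {"tx": 0, "ty": 0, "tz": -0.04, "ax": 0, "ay": 0, "az": 0, "jaw": 0},
    {"tx": 0, "ty": 0, "tz": -0.04, "ax": 0, "ay": 0, "az": 0, "jaw": 0},
    {"tx": 0, "ty": 0, "tz": -0.03, "ax": 0, "ay": 0, "az": 0, "jaw": 0},
    {"tx": 0, "ty": 0, "tz": 0, "ax": 0, "ay": 0, "az": 0, "jaw": 0}
  ]
}}

```text
time: 32.55
tool_pos: [0.4273, -0.3016, 0.1774]
tool_rot: [0.001, 0.62, 0.784, -0.0]
contact_force: [-0.3, -0.3, 0.2]
gripper_width: 0.996
```

```bash
python3 -c "
from h import *
plan(.427,-.301,.0154,13.3);f=grab('wrist','wrist22.png');f=grab('top','top22.png');f=grab('side','side22.png')"
```

```text
t32.55 pos [ 0.4273 -0.3016  0.1774] psi 13.32 w 0.996 F [-0.3 -0.3  0.2] ->d [ 0.0009 -0.0003  0.162 ] rv [0.05 0.07 0.02]
```

View pics/wrist22.png

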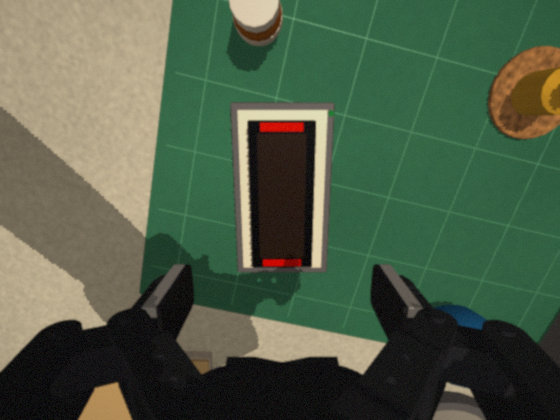

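View pics/side22.png

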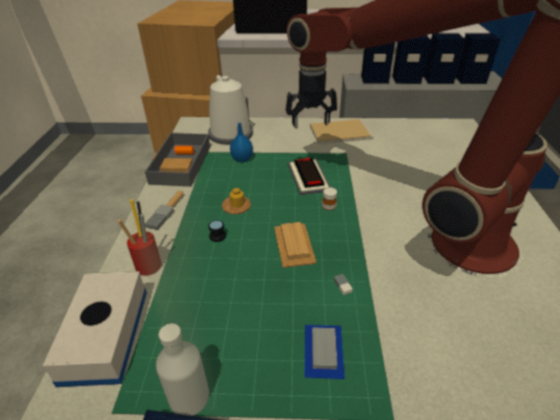

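View pics/top22.png

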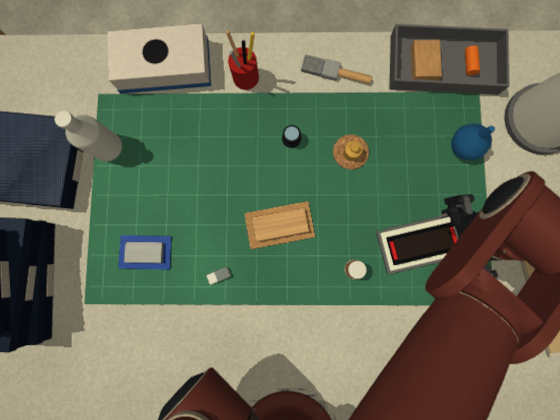

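```bash
python3 -c "
from h import *
f=dict(np.load('pics/wrist22.npz'))
rect(f,[(315,121),(249,121),(252,268),(311,267)],.028,'holder')
rect(f,[(334,104),(231,104),(238,271),(327,271)],.014,'panel')
manip.job_done()"
```

```text
holder [ 0.4277 -0.3017] edges [0.0611 0.1504 0.063  0.1493] yaw 103.1
panel [ 0.4281 -0.2995] edges [0.0983 0.1768 0.1    0.1769] yaw 103.3
the job is handed in; nothing more can be done
```

I took the stack apart from the top down, set all four pieces on their own places, and handed the job in at about 33 s of the 112 s allowed. The hand-in gives no verdict, so the results below are from my own camera measurements.

| Piece | Place | Off centre | Lengthwise angle off |
|---|---|---|---|
| Brass weight | Cork pad | about 3 mm | round piece, not applicable |
| Steel plate | Felt pad | below 1 mm | 0.3° |
| Wooden board | Card pad | about 2 mm | 0.6° |
| Plate holder | Light panel | about 2 mm | 0.2° |

- **Setting down:** each piece was lowered until it touched before I let go. The forces after touchdown were about 8–17 N, and the holder's was about 14 N against its 45 N limit.
- **Bystanders:** in the last top and side pictures the loupe and the jar are where they started. The gripper is open and clear of everything.
- **Disagreements:** the cameras agreed to a few millimetres. The exceptions were a few readings spoiled by my own picture cropping: one board and holder measurement cut off at the near end, and a side-view panel measurement that took in part of the jar. I did not use those.

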